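Wind the bench timer and hold the block heater's lid at its balance point

TASK

Get a half-hour tube incubation ready: wind the clockwork bench timer clockwise to 30 minutes, a part-turn at a time, and let go of it; then lift the block heater's hinged lid by its bar handle to its balance point, where it wants to fall neither shut nor over backwards. The lid has no stay, so finish still gripping the handle and keeping the lid still at that point, ready for a colleague to load the tubes. Never let the lid go over backwards, and leave the other things on the bench where they are.

Things in the scene. Friction and masses are not known exactly. Their poses are not given: they have to be found in the camera images.
- timer_key (a joint): turn of the timer's key, rad, growing clockwise seen from above: 0 = pointer at the broad zero mark, a full turn = 60 min, so 30 min = 3.14 (pointer at the long tick straight opposite the broad one); stop at 5.76. Starts between 0 and 0.4. Winding takes under 0.08 N m (light spring and friction); it stays where it is left (it runs down too slowly to matter)
- key_grip (a point): grip point of the key of the round bench timer (82 mm wide, 30 mm high, white dial with ticks, stuck to the bench). The key is an upright black bar 44 mm long, 10 mm thick, up to 66 mm above the bench, on a flat disc 40 mm wide that reaches 33 mm; this point is on the turning axis, 56 mm above the bench. x runs along the bar, white pointer at its -x end; z up
- lid (a joint): opening of the block heater's lid, rad: 0 shut, growing as the front edge swings up and back; stop at 1.95. 0.4 to 0.6 kg, turns freely. Being a deep hood it balances before it is upright, at 1.143 (66 degrees open): below that it falls shut, beyond that it falls back
- lid_handle (a point): steel bar across the lid's top near its front edge: round, 12 mm thick, 110 mm long, 98 mm clear between its two end posts, its centre 38 mm above the lid. Origin mid-bar; y along the bar, parallel to the hinge; lid shut: x to the rear, z up, 140 mm in front of and 90 mm above the hinge axis, 190 mm above the bench, 32 mm behind the lid's front edge. At balance: 24 mm behind, 164 mm above the hinge axis
- lid_hinge (a point): middle of the lid's hinge axis, at the rear of the block heater, 100 mm above the bench; y along the hinge, x to the rear. The heater is a light-grey box 260 mm deep, 200 wide, 95 high with a sloped panel in front, fixed to the bench; its lid is a light-grey hood with a clear window, 172 mm deep, 176 wide, 52 high
- tube_rack: white rack of small tubes, 75 x 150 x 47 mm, origin under its centre (leave alone)
- wash_bottle: white wash bottle with dark blue cap and bent spout, 68 mm wide, 200 mm tall, origin under its centre (leave alone)
- mallet: wooden mallet lying down, 250 mm long, head 54 mm thick, origin under the middle (leave alone)
- white_jar: white screw-top jar, 72 mm wide, 85 mm tall, origin under its centre (leave alone)
- dish: small lidded dish, 64 mm wide, 17 mm high, origin under its centre (leave alone)
- beaker: glass beaker, 70 mm wide, 95 mm tall, origin under its centre (leave alone)
- spatula: flat steel spatula lying on the bench, 170 mm long, 5 mm thick, origin under its middle (leave alone)
There are look-alikes about, which are no part of the job. What is shaped like the part that bears timer_key but orange or turquoise is not meant.

How it is judged:
By the outcome, as a careful person would: the job done as asked, in the order asked, and still so for the second after the job is handed in, while the arm keeps its last pose, push and grip.
It also fails if it takes over 67 s, if anything falls off the work surface, if the arm or the gripper's body presses on something with over 40 N, if the wrist force passes 120 N, or if a joint passes its speed limit or range.

ROBOT

A 6-joint arm with a two-finger parallel gripper is mounted at the origin on the work surface. World frame = base frame: x ahead of the robot, y to its left, z up, the work surface at z = 0. Lengths are in m, angles in rad, forces in N, time in s.
With the tool pointing down it reaches from about 0.35 to 1 m from the base axis. Payload 7.1 kg.
Tool frame: the origin (TCP) lies between the finger pads; the fingertips stand 17 mm ahead of it and the grasp point (between the pads) lies 2 mm behind it (ctrl.finger_overhang is the y of the fingertips in the tool frame, in m); y points along the fingers, z is the direction in which the jaws open and shut, and the axes are right-handed (so a half turn about y gives the same grasp; the last joint's range is limited). The gripper opens to 85 mm and grips with 20 to 120 N. Pads are 22 mm wide; open, the fingers measure 114 mm over their backs; the gripper's body (76 mm by 85 mm) begins 54 mm behind the grasp point. The pads swing forward as they close: fully open they stand 13 mm farther back than shut.
Start: joints at [-1.248, 0.423, 1.63, -0, 1.089, -0.019], TCP at [0.21, -0.589, 0.248] pointing down, gripper open.
Joint ranges: [-3, 3], [-0.9, 2.11], [0.09, 2.58], [-1.31, 4.45], [0.11, 2.69], [-2.54, 2.54]. Speed limits (rad/s): [2.39, 2.39, 3.01, 3.14, 3.14, 3.14].

INTERFACE

Orientations are given as [roll, pitch, yaw] about the fixed x, y, z axes, in that order (R = Rz(yaw) Ry(pitch) Rx(roll)).
In Python, from workcell import ctrl gives the robot as it stands. The module is installed in compiled form; this text tells all that it offers.
- The arm moves only by the tool carry_out, never from a script. Its argument "targets" is text: rows parted by semicolons, each of 7 numbers parted by spaces: the gripper command: -1 is shut, 1 is fully open, values between are in proportion, then the shift along the tool's x, y, z in m, then the turn, a rotation vector about the tool's x, y, z in rad. A call has 1 to 10 rows; each row shifts and turns the commanded pose from where the row before left it, along the tool's axes as they then stand; what a row does not reach is not made up. A row lasts 1/12 s, in which the tool goes at most 41.7 mm and 7.16 degrees, less where a joint would pass 70% of its speed; a pose out of reach is approached as far as the arm can. A call is refused whole if a number of a shift passes 0.0417 or a number of a turn 0.125, either way. A call with a gripper value outside its range is refused whole. The fingers move at their own pace and stop on an object; "grip_force" is the grip in N (left out, the last holds). Time passes only in rows, so rows that do not move let the fingers close. It gives the time, the measured TCP pose, the force and the opening at its end, in the units of the state.
- ctrl.sense(): the state, without advancing time (a new reading comes with each control period).
- ctrl.get_image(name): name is "scene" or "top" or "wrist"; returns a dict with "image" (480x640x3 uint8, blue, green, red), "intrinsics" (3x3 intrinsics, pixels), "distortion" ([k1, k2, p1, p2, k3] as OpenCV has them; the pictures are not rectified), "extrinsics" (4x4, takes a point from world to camera coordinates); the wrist camera has in their place "T_tool_cam" (4x4, takes a point from camera to tool coordinates, whose origin is the TCP and whose axes are the tool frame's). Camera axes: x right, y down, z forward; pixel columns grow to the right and rows downward; lengths in m; the calibration is good to about 2 mm. A picture is of the moment at which its call begins: read the wrist's pose just before it. There is no depth.
- ctrl.close_job(): hands the job in, once; it reports no verdict.
The state is a dict: "clock": time; "qpos": joint angles; "qd": joint speeds; "effort": joint torques, N m; "eef_pos": TCP position; "orientation": TCP orientation; "contact_force": force on the tool from outside, world axes, zero at the start; "ft_torque": the same for the moment, N m; "width": finger opening in m.
Only numpy, scipy, OpenCV 4.12 (cv2) and the standard library are available. Lean on these libraries where they do the work, as an engineer would, in place of code of your own. Each camera call takes 0.05 s, during which the arm holds its last target.

## Working session

There is one attempt and no reset: what is moved stays moved. The work goes in short steps, Python scripts to look and compute and a tool call to move; the robot and the scene stay as the last step left them, time stands still between calls to the robot, and variables do not carry over. Pictures are saved under pics/ and viewed, and the job is handed in when it is done.

Besides the shell and the picture viewer there is one more tool, called after "Emit:" by a JSON object that holds its "op" and its "data", one argument or row to a line. carry_out: Moves the arm, as the interface text tells. Its arguments: {"type":"object","properties":{"targets":{"type":"string"},"grip_force":{"type":"number"}},"required":["targets"]}

```bash
mkdir -p pics
python3 - <<'E'
from workcell import ctrl
import cv2,numpy as np
print(ctrl.sense()); print(ctrl.finger_overhang)
for n in ["scene","top","wrist"]:
    d=ctrl.get_image(n); cv2.imwrite(f"pics/{n}0.png",d["image"])
    print(n,{k:np.round(v,4).tolist() for k,v in d.items() if k!="image"})
E
```

```text
{'clock': 0.0, 'qpos': array([-1.24799998e+00,  4.23872057e-01,  1.63069748e+00,  1.61616088e-05,
        1.08858143e+00, -1.89842227e-02]), 'qd': array([-0.00049412,  0.00025612,  0.00053163, -0.00039176,  0.0004923 ,
       -0.00164532]), 'effort': array([-1.75926030e-03, -5.57383490e+01, -2.81741667e+01, -1.97263616e-04,
        7.36025395e-03,  1.69709989e-05]), 'eef_pos': array([ 0.20935025, -0.58834198,  0.24752323]), 'orientation': array([-1.57235408e+00,  4.38859244e-05, -2.79981962e+00]), 'contact_force': array([ 0.35177801,  0.09325465, -0.49139672]), 'ft_torque': array([0.04235112, 0.03149143, 0.02599666]), 'width': 0.08544805211297238}
0.017
scene {'intrinsics': [[513.2461, 0.0, 323.659], [0.0, 513.2461, 238.3962], [0.0, 0.0, 1.0]], 'distortion': [-0.0905, 0.0, 0.0, 0.0, 0.0], 'extrinsics': [[-0.8675, 0.4974, 0.0059, 0.5185], [0.3797, 0.6697, -0.6382, -0.1014], [-0.3214, -0.5514, -0.7699, 1.4091], [0.0, 0.0, 0.0, 1.0]]}
top {'intrinsics': [[598.4948, 0.0, 318.5413], [0.0, 598.4948, 235.2404], [0.0, 0.0, 1.0]], 'distortion': [-0.1192, 0.0, 0.0, 0.0, 0.0], 'extrinsics': [[-0.0154, -0.9999, -0.0004, 0.0139], [-0.9912, 0.0154, -0.1318, 0.5704], [0.1318, -0.0017, -0.9913, 1.5082], [0.0, 0.0, 0.0, 1.0]]}
wrist {'intrinsics': [[333.5069, 0.0, 316.4356], [0.0, 333.5069, 240.5915], [0.0, 0.0, 1.0]], 'distortion': [-0.0154, 0.0, 0.0, 0.0, 0.0], 'T_tool_cam': [[-0.0009, 0.9554, 0.2952, -0.0755], [0.0005, -0.2952, 0.9554, -0.1258], [1.0, 0.001, -0.0002, 0.0004], [0.0, 0.0, 0.0, 1.0]]}
```

View pics/scene0.png

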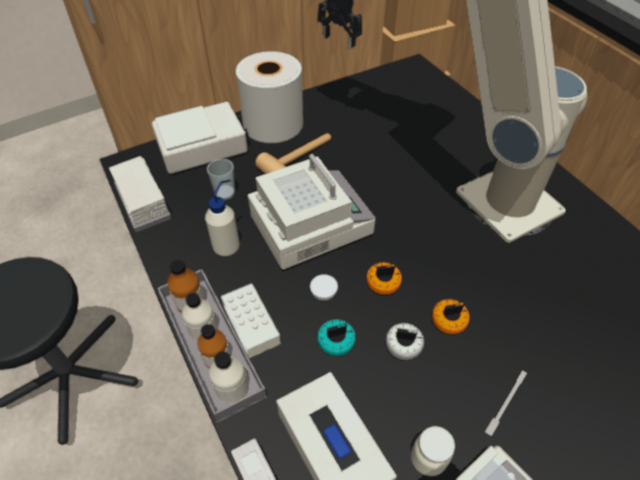

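View pics/top0.png

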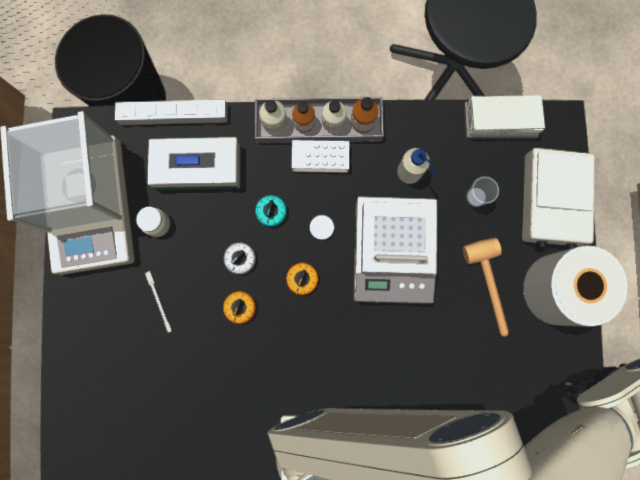

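View pics/wrist0.png

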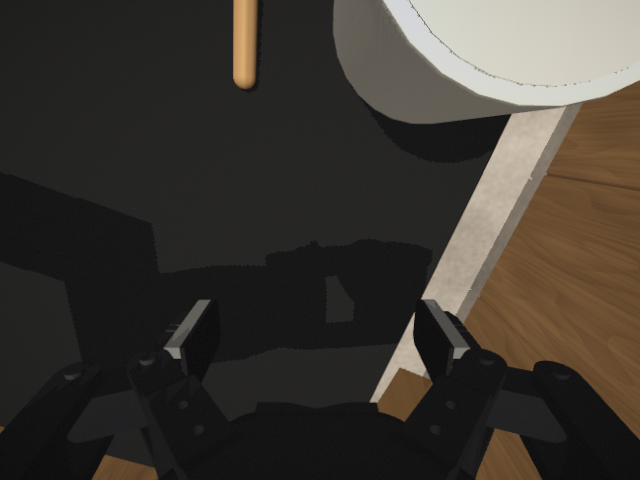

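The white timer is at top (239,258) and scene (405,341). The heater is at top (397,250), with its handle bar at about (400,258) and its front facing the robot. I'll zoom in on both.

```bash
cat > h.py <<'E'
from workcell import ctrl
import cv2,numpy as np
from scipy.spatial.transform import Rotation as R
def pose(s=None):
    s=s or ctrl.sense(); T=np.eye(4); T[:3,:3]=R.from_euler('xyz',s['orientation']).as_matrix(); T[:3,3]=s['eef_pos']; return T
def grab(n):
    T=pose(); d=ctrl.get_image(n)
    E=np.linalg.inv(d['extrinsics']) if 'extrinsics' in d else T@d['T_tool_cam']
    return dict(im=d['image'],K=d['intrinsics'],D=d['distortion'],E=E)
def ray(c,uv):
    p=cv2.undistortPoints(np.array([[uv]],float),c['K'],c['D'])[0,0]
    v=c['E'][:3,:3]@np.array([*p,1]); return c['E'][:3,3],v/np.linalg.norm(v)
def onz(c,uv,z):
    o,v=ray(c,uv); return o+v*(z-o[2])/v[2]
def proj(c,P):
    Ei=np.linalg.inv(c['E']); return cv2.projectPoints(np.atleast_2d(np.array(P,float)),cv2.Rodrigues(Ei[:3,:3])[0],Ei[:3,3],c['K'],c['D'])[0][:,0]
def tri(*cu):
    A=np.zeros((3,3));b=np.zeros(3)
    for c,uv in cu:
        o,v=ray(c,uv);M=np.eye(3)-np.outer(v,v);A+=M;b+=M@o
    P=np.linalg.solve(A,b); res=[]
    for c,uv in cu:
        o,v=ray(c,uv); res.append(np.linalg.norm((np.eye(3)-np.outer(v,v))@(P-o)))
    return P,np.round(res,4)
def crop(im,u,v,w,h,k,fn):
    c=im[max(v,0):v+h,max(u,0):u+w]; cv2.imwrite(fn,cv2.resize(c,None,fx=k,fy=k,interpolation=cv2.INTER_CUBIC))
E
python3 - <<'E'
from h import *
s=cv2.imread('pics/scene0.png');t=cv2.imread('pics/top0.png')
a=cv2.resize(s[310:370,375:435],(390,390),interpolation=2);b=cv2.resize(t[228:288,209:269],(390,390),interpolation=2)
cv2.imwrite('pics/timer.png',np.hstack([a,b]))
a=cv2.resize(s[145:265,240:380],(400,343),interpolation=2);b=cv2.resize(t[190:310,340:450],(400,436),interpolation=2)
a=cv2.copyMakeBorder(a,0,93,0,0,0)
cv2.imwrite('pics/heater.png',np.hstack([a,b]))
E
```

```text
(no output)
```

View pics/timer.png

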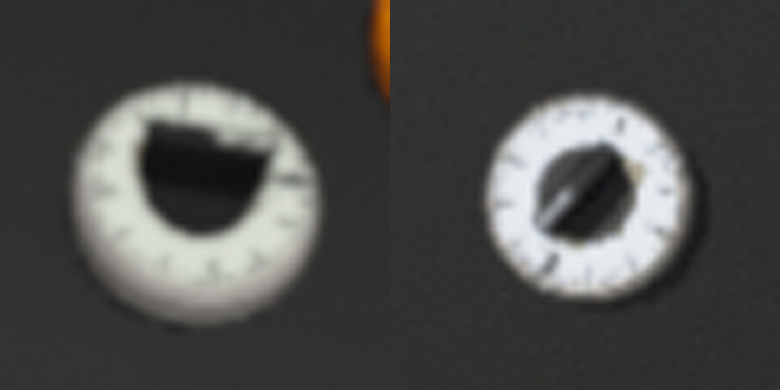

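View pics/heater.png

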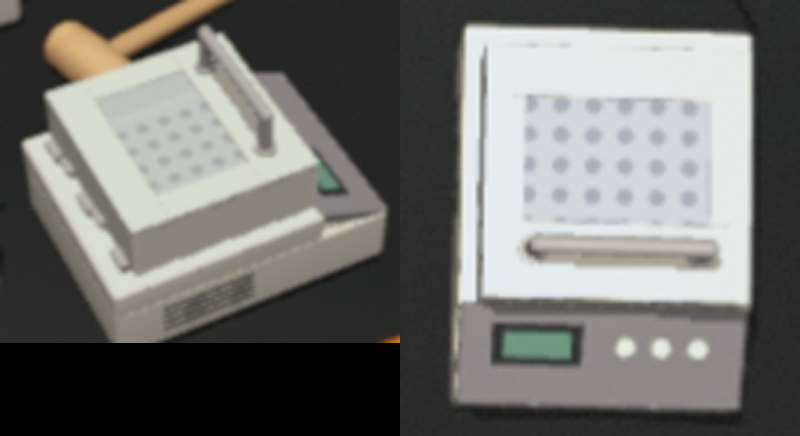

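```bash
cat > m1.py <<'E'
from h import *
S=grab('scene');Tp=grab('top')
# timer: white mask outline at dial top z .03
for c,(u,v) in ((Tp,(239,258)),(S,(405,341))):
    g=c['im'][v-35:v+35,u-35:u+35].min(2); m=(g>120).astype(np.uint8)
    n,l,st,ce=cv2.connectedComponentsWithStats(m)
    i=1+np.argmax(st[1:,4]); cn=max(cv2.findContours((l==i).astype(np.uint8),0,1)[0],key=cv2.contourArea)
    e=cv2.fitEllipse(cn); uv=(e[0][0]+u-35,e[0][1]+v-35); print(uv,e[1],'z.015',onz(c,uv,.015).round(4),'z.03',onz(c,uv,.03).round(4))
# handle ends: top zoom (530,245),(715,250) scale 400/110 ; scene zoom (208,35),(263,115) scale 400/140
f=lambda z,o,k:(o[0]+z[0]/k,o[1]+z[1]/k)
k1=400/110;k2=400/140
a=tri((Tp,f((530,246),(340,190),k1)),(S,f((266,118),(240,145),k2)))
b=tri((Tp,f((716,250),(340,190),k1)),(S,f((206,35),(240,145),k2)))
print(a,b)
for uv in [(485,45),(750,35),(482,298),(745,303)]: print(onz(Tp,f(uv,(340,190),k1),.152).round(4))
E
python3 m1.py
```

```text
(238.74679565429688, 257.6863708496094) (29.11073112487793, 29.971731185913086) z.015 [0.5176 0.2145 0.015 ] z.03 [0.5161 0.2125 0.03  ]
(404.79854583740234, 339.7386894226074) (32.191471099853516, 36.2237434387207) z.015 [0.5117 0.2073 0.015 ] z.03 [0.5181 0.213  0.03  ]
(array([ 0.44830123, -0.36825004,  0.00776985]), array([0.0873, 0.0873])) (array([ 0.44085106, -0.50522578,  0.01091665]), array([0.0877, 0.0877]))
[ 0.63  -0.372  0.152]
[ 0.6349 -0.555   0.152 ]
[ 0.4611 -0.3616  0.152 ]
[ 0.4542 -0.5395  0.152 ]
```

```bash
sed -i 's/^f=.*/f=lambda z,o,k:(o[0]+(z[0]-(400 if o[0]==340 else 0))\/k,o[1]+z[1]\/k)/' m1.py; python3 m1.py
```

```text
(238.71994018554688, 257.6560173034668) (29.129793167114258, 29.95395278930664) z.015 [0.5177 0.2146 0.015 ] z.03 [0.5162 0.2126 0.03  ]
(404.80098724365234, 339.75804138183594) (32.15578079223633, 36.22356414794922) z.015 [0.5117 0.2074 0.015 ] z.03 [0.5181 0.2131 0.03  ]
(array([ 0.49787065, -0.12811748,  0.18907957]), array([0.0025, 0.0025])) (array([ 0.49116583, -0.24609055,  0.18457234]), array([0.0008, 0.0008]))
[ 0.6336 -0.104   0.152 ]
[ 0.6379 -0.2811  0.152 ]
[ 0.4658 -0.0978  0.152 ]
[ 0.4596 -0.2704  0.152 ]
```

The timer is at about (0.517, 0.213), and the handle middle is at about (0.495, -0.187, 0.19), with the heater yawed about -0.06 rad. Next I move over the timer.

Emit:
{"op": "carry_out", "data": {
  "targets": "1 -0.01 -0.03 -0.01 0 0 0;1 -0.02 -0.02 -0.023 0 0 0;1 -0.02 0 -0.023 0 0 0;1 -0.02 0 -0.023 0 0 0;1 -0.02 0 -0.023 0 0 0;1 -0.02 0 -0.023 0 0 0;1 -0.02 0 -0.023 0 0 0;1 -0.02 0 -0.023 0 0 0;1 -0.02 0 -0.023 0 0 0;1 -0.02 0 -0.023 0 0 0",
  "grip_force": 40
}}

```text
clock: 1.18
eef_pos: [0.316, -0.3193, 0.2985]
orientation: [-1.57, 0.0, -2.8]
contact_force: [0.1, 0.1, -0.4]
width: 0.0856
```

Emit:
{"op": "carry_out", "data": {
  "targets": "1 -0.02 0 -0.023 0 0 0;1 -0.02 0 -0.023 0 0 0;1 -0.02 0 -0.023 0 0 0;1 -0.02 0 -0.023 0 0 0;1 -0.02 0 -0.023 0 0 0;1 -0.02 0 -0.023 0 0 0;1 -0.02 0 -0.023 0 0 0;1 -0.02 0 -0.023 0 0 0;1 -0.02 0 -0.023 0 0 0;1 -0.02 0 -0.023 0 0 0"
}}

```text
clock: 2.02
eef_pos: [0.4274, -0.0355, 0.2986]
orientation: [-1.57, 0.001, -2.8]
contact_force: [0.5, -0.6, 0.2]
width: 0.0854
```

```bash
python3 -c "
from h import *
s=ctrl.sense();print(s['clock'],s['qpos'].round(3),s['eef_pos'].round(4),s['orientation'].round(3))"
```

```text
2.0167 [-0.11   0.06   1.989 -0.     1.092  1.119] [ 0.4274 -0.0355  0.2986] [-1.57e+00  1.00e-03 -2.80e+00]
```

Emit:
{"op": "carry_out", "data": {
  "targets": "1 -0.021 0 -0.0255 0 0 0;1 -0.021 0 -0.0255 0 0 0;1 -0.021 0 -0.0255 0 0 0;1 -0.021 0 -0.0255 0 0 0;1 -0.021 0 -0.0255 0 0 0;1 -0.021 0 -0.0255 0 0 0;1 -0.021 0 -0.0255 0 0 0;1 -0.021 0 -0.0255 0 0 0;1 0 0.01 0 0 -0.12 0;1 0 0.01 0 0 -0.12 0"
}}

```text
clock: 2.85
eef_pos: [0.5178, 0.2136, 0.2784]
orientation: [-1.57, 0.002, -2.552]
contact_force: [-0.3, -0.0, -0.6]
width: 0.0858
```

Emit:
{"op": "carry_out", "data": {
  "targets": "1 0 0.01 0 0 -0.12 0;1 0 0.01 0 0 -0.12 0;1 0 0.01 0 0 -0.12 0;1 0 0.01 0 0 -0.12 0;1 0 0.01 0 0 -0.12 0;1 0 0.01 0 0 -0.12 0;1 0 0.01 0 0 -0.12 0;1 0 0.01 0 0 -0.12 0;1 0 0.01 0 0 -0.12 0;1 0 0.01 0 0 -0.12 0"
}}

```text
clock: 3.68
eef_pos: [0.5171, 0.2116, 0.1779]
orientation: [-1.571, 0.0, -1.354]
contact_force: [0.2, -0.1, 0.8]
width: 0.0853
```

Emit:
{"op": "carry_out", "data": {
  "targets": "1 0 0 0 0 -0.12 0;1 0 0 0 0 -0.12 0;1 0 0 0 0 -0.12 0;1 0 0 0 0 -0.12 0;1 0 0 0 0 0 0;1 0 0 0 0 0 0"
}}

```text
clock: 4.18
eef_pos: [0.5171, 0.2116, 0.1784]
orientation: [-1.571, -0.0, -0.883]
contact_force: [0.2, -0.1, 0.3]
width: 0.0852
```

```bash
cat > w.py <<'E'
import sys
from h import *
s=ctrl.sense();print(round(s['clock'],2),s['qpos'].round(3),s['eef_pos'].round(4),s['orientation'].round(4),s['width'])
w=grab('wrist');cv2.imwrite(f'pics/{sys.argv[1]}.png',w['im'])
import pickle;pickle.dump(w,open(f'{sys.argv[1]}.pkl','wb'))
E
python3 w.py w1
```

```text
4.18 [ 0.367  0.419  1.829  0.     0.893 -0.32 ] [0.5171 0.2116 0.1784] [-1.5707 -0.     -0.8834] 0.0851661180308895
```

View pics/w1.png

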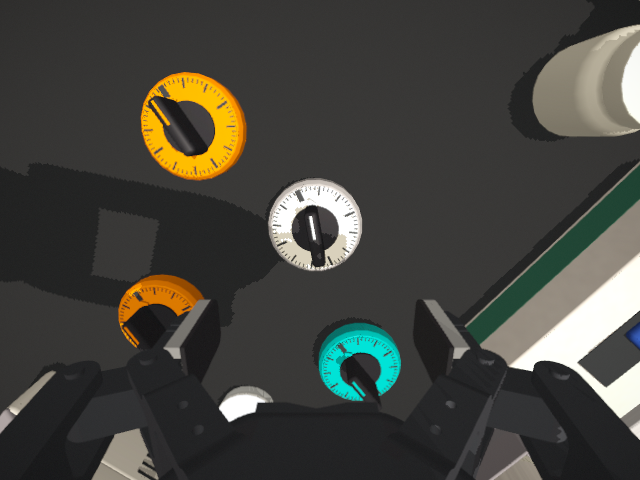

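The white timer is centred near pixel (315,225), with the broad mark near (298,195) and the white pointer near (311,220). I'll measure the angles.

```bash
cat > rect.py <<'E'
import sys,pickle
from h import *
# dial rectified to a plane z: world metric picture, up=+x, left=+y, 6px/mm... centred on timer
def rect(w,cx,cy,z,half=.045,n=400):
    a=np.linspace(half,-half,n); X,Y=np.meshgrid(cx+a,cy+a,indexing='ij')
    p=proj(w,np.stack([X,Y,np.full_like(X,z)],-1).reshape(-1,3)).astype(np.float32).reshape(n,n,2)
    return cv2.remap(w['im'],p[...,0],p[...,1],cv2.INTER_CUBIC)
if __name__=='__main__':
    w=pickle.load(open(sys.argv[1]+'.pkl','rb')); cx,cy=float(sys.argv[2]),float(sys.argv[3])
    g=np.array([onz(w,(315,225),.03)]);print(g)
    cv2.imwrite(f'pics/{sys.argv[1]}_r.png',np.hstack([rect(w,cx,cy,.03),rect(w,cx,cy,.066)]))
    im=w['im'];m=cv2.inRange(im,(120,120,120),(255,255,255));n,l,st,ce=cv2.connectedComponentsWithStats(m)
    u,v=proj(w,[cx,cy,.03])[0]
    best=[i for i in range(1,n) if abs(ce[i][0]-u)<25 and abs(ce[i][1]-v)<25 and st[i,4]>500]
    for i in best:
        c=max(cv2.findContours((l==i).astype(np.uint8),0,1)[0],key=cv2.contourArea);e=cv2.fitEllipse(cv2.convexHull(c));print(e,onz(w,e[0],.03),onz(w,e[0],.015))
E
python3 rect.py w1 .517 .213
```

```text
[[0.51355624 0.21413762 0.03      ]]
((314.8464050292969, 224.57691955566406), (91.1762924194336, 93.6196517944336), 92.43527221679688) [0.51322101 0.21434098 0.03      ] [0.51561254 0.21132361 0.015     ]
```

View pics/w1_r.png

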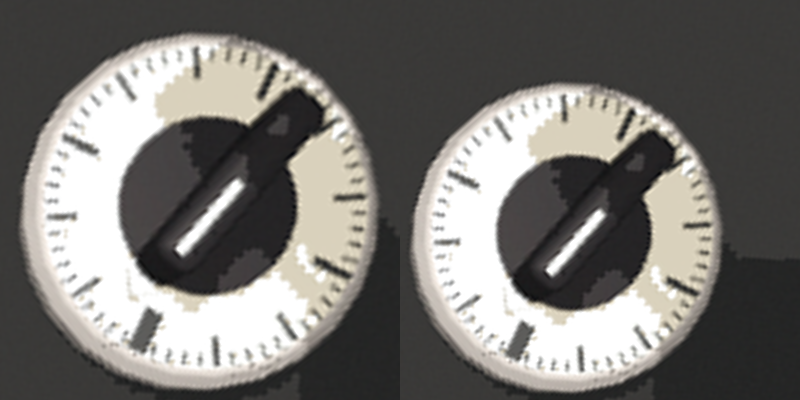

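Emit:
{"op": "carry_out", "data": {
  "targets": "1 0.03 0.01 0 0 0 0;1 0.03 0.01 0 0 0 0;1 0 0 0 0 0 0;1 0 0 0 0 0 0"
}}

```text
clock: 4.57
eef_pos: [0.5556, 0.1643, 0.1578]
orientation: [-1.572, 0.0, -0.885]
contact_force: [-0.3, 0.3, 0.4]
width: 0.0852
```

```bash
python3 w.py w2
python3 - <<'E'
from h import *
a=cv2.imread('pics/w1.png')[165:285,255:375];b=cv2.imread('pics/w2.png')
import pickle;w=pickle.load(open('w2.pkl','rb'));u,v=proj(w,[.516,.212,.03])[0];print(u,v);u=int(u)-60;v=int(v)-60;print(u,v)
b=b[v:v+120,u:u+120]
cv2.imwrite('pics/pair.png',np.hstack([cv2.resize(i,(396,396),interpolation=2) for i in (a,b)]))
E
```

```text
4.57 [ 0.267  0.476  1.793  0.     0.873 -0.419] [0.5556 0.1643 0.1578] [-1.5717e+00  5.0000e-04 -8.8460e-01] 0.08524851738859675
315.97390220892146 156.28509512193233
255 96
```

View pics/pair.png

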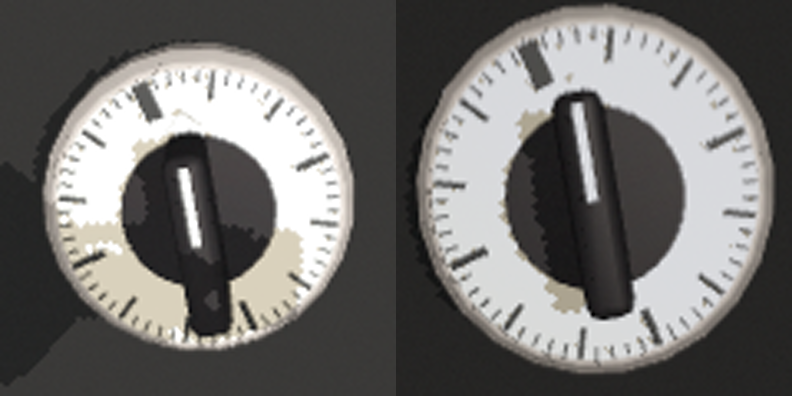

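Run:
```python
from h import *
import pickle
a=pickle.load(open('w1.pkl','rb'));b=pickle.load(open('w2.pkl','rb'))
P={}
for n,p,q in [('s1',(183,168),(180,103)),('s2',(197,247),(196,200)),('broad',(149,103),(140,66)),('opp',(247,316),(255,327)),('q1',(311,161),(329,140)),('q2',(90,259),(72,259))]:
    P[n],r=tri((a,(255+p[0]/3.3,165+p[1]/3.3)),(b,(255+q[0]/3.3,96+q[1]/3.3)));print(n,P[n].round(4),r)
for z in (.066,):
  e1=onz(b,(255+179/3.3,96+97/3.3),z);e2=onz(b,(255+216/3.3,96+312/3.3),z);print('bar',e1.round(4),e2.round(4),(e1+e2)/2,np.linalg.norm(e1-e2))
for n,p,q in [('broad',(149,103),(140,66)),('opp',(247,316),(255,327)),('q1',(311,161),(329,140)),('q2',(90,259),(72,259))]: P[n+'f']=onz(b,(255+q[0]/3.3,96+q[1]/3.3),.03)
for s in ('','f'):print((P['broad'+s]+P['opp'+s])/2,(P['q1'+s]+P['q2'+s])/2, [np.degrees(np.arctan2(*(P[k+s]-P[m+s])[1::-1])).round(1) for k,m in (('broad','opp'),('q1','q2'))])
d=P['s1']-P['s2'];print(np.degrees(np.arctan2(d[1],d[0])),np.degrees(np.arctan2(*(e1-e2)[1::-1])))
```

```text
s1 [0.5008 0.2245 0.066 ] [0.0001 0.0001]
s2 [0.5143 0.2129 0.0683] [0.0002 0.0002]
broad [0.4882 0.2254 0.0313] [0.0002 0.0002]
opp [0.5437 0.1978 0.0315] [0. 0.]
q1 [0.5299 0.2398 0.0287] [0. 0.]
q2 [0.5019 0.1834 0.0303] [0.0003 0.0003]
bar [0.4999 0.2252 0.066 ] [0.5309 0.1985 0.066 ] [0.51541958 0.21184711 0.066     ] 0.040933109981836836
[0.51597636 0.21158213 0.03139287] [0.51590507 0.21155948 0.02948241] [np.float64(153.5), np.float64(63.6)]
[0.51593244 0.21143995 0.03      ] [0.51573099 0.21138763 0.03      ] [np.float64(153.7), np.float64(63.6)]
139.19008796872495 139.31294025248582
```

Triangulation puts the dial centre at (0.5159, 0.2115) and the key top at z≈0.067. The zero mark points to 153.6° and the pointer to 139.2°, so the key is at 0.25 rad and I need 2.89 rad clockwise. I'll align and descend.

Emit:
{"op": "carry_out", "data": {
  "targets": "1 -0.031 0 0 0 0 0;1 -0.031 0 -0.001 0 0 0;1 0 0.01 0 0 -0.087 0;1 0 0.02 0 0 -0.086 0;1 0 0.02 0 0 0 0;1 0 0.02 0 0 0 0;1 0 0 0 0 0 0;1 0 0 0 0 0 0"
}}

```text
clock: 5.28
eef_pos: [0.5139, 0.2129, 0.0881]
orientation: [-1.573, 0.001, -0.707]
contact_force: [-0.4, -0.1, 0.4]
width: 0.0857
```

```bash
python3 w.py w3
```

```text
5.28 [ 0.371  0.559  1.871  0.     0.714 -0.493] [0.5139 0.2129 0.0881] [-1.5725e+00  1.0000e-03 -7.0680e-01] 0.08570519889535227
```

View pics/w3.png

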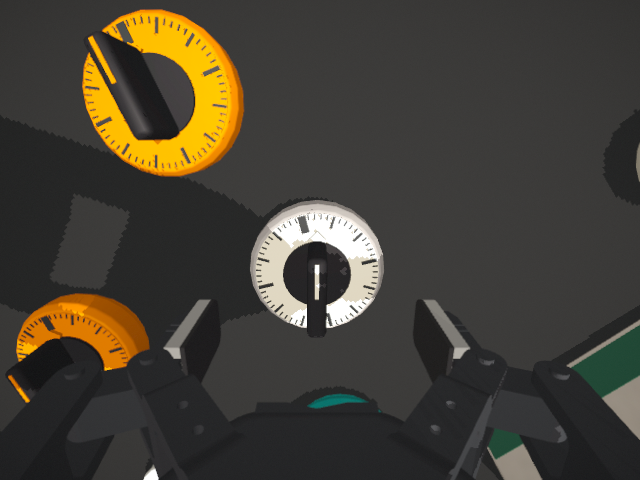

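The bar stands vertical in the image at u=317, centred between the pads. I'll descend the rest and close.

Emit:
{"op": "carry_out", "data": {
  "targets": "1 0.0024 0.01 0 0 0.005 0;1 0 0.015 0 0 0 0;1 0 0.007 0 0 0 0;-1 0 0 0 0 0 0;-1 0 0 0 0 0 0;-1 0 0 0 0 0 0;-1 0 0 0 0 0 0;-1 0 0 0 0 0 0;-1 0 0 0 0 0 0;-1 0 0 0 0 0 0",
  "grip_force": 40
}}

```text
clock: 6.17
eef_pos: [0.5167, 0.2106, 0.0569]
orientation: [-1.571, -0.0, -0.712]
contact_force: [-0.8, -2.5, 5.3]
width: 0.0092
```

```bash
python3 w.py w4
```

```text
6.17 [ 3.660e-01  6.140e-01  1.873e+00 -1.000e-03  6.550e-01 -4.930e-01] [0.5167 0.2106 0.0569] [-1.5713e+00 -2.0000e-04 -7.1150e-01] 0.009171568178799458
```

View pics/w4.png

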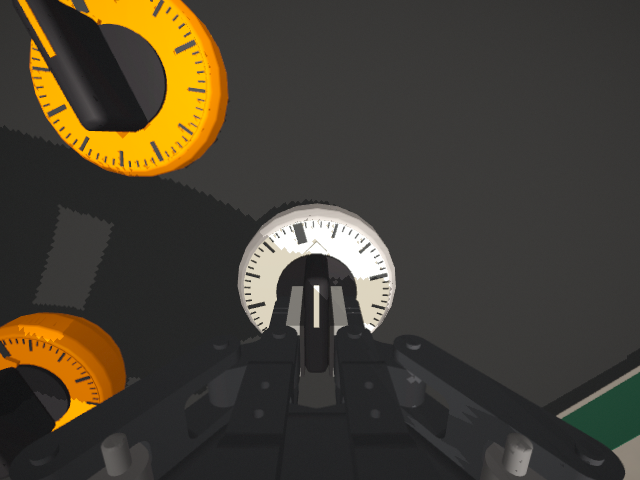

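Gripped at 9 mm width. First part-turn: 1.44 rad clockwise.

Emit:
{"op": "carry_out", "data": {
  "targets": "-1 0 -0.001 0 0 0.06 0;-1 0 0 0 0 0.1 0;-1 0 0 0 0 0.12 0;-1 0 0 0 0 0.12 0;-1 0 0 0 0 0.12 0;-1 0 0 0 0 0.12 0"
}}

```text
clock: 6.72
eef_pos: [0.5156, 0.2099, 0.0569]
orientation: [-1.574, -0.001, -1.357]
contact_force: [-2.2, -3.6, -0.3]
width: 0.009
```

Emit:
{"op": "carry_out", "data": {
  "targets": "-1 0 0 0 0 0.12 0;-1 0 0 0 0 0.12 0;-1 0 0 0 0 0.12 0;-1 0 0 0 0 0.12 0;-1 0 0 0 0 0.12 0;-1 0 0 0 0 0.1 0;-1 0 0 0 0 0.1 0;-1 0 0 0 0 0 0;-1 0 0 0 0 0 0;-1 0 0 0 0 0 0"
}}

```text
clock: 7.55
eef_pos: [0.514, 0.2101, 0.0569]
orientation: [-1.574, -0.005, -2.152]
contact_force: [-7.3, -1.4, 3.6]
width: 0.0092
```

```bash
python3 w.py w5; python3 -c "
from h import *
print(ctrl.sense()['contact_force'],ctrl.sense()['ft_torque'])"
```

```text
7.55 [0.366 0.613 1.876 0.    0.659 0.947] [0.514  0.2101 0.0569] [-1.5744 -0.0046 -2.1519] 0.009168784047560061
[-7.2981725  -0.58969127  3.38292322] [-0.17565124  1.04240888 -0.01565336]
```

View pics/w5.png

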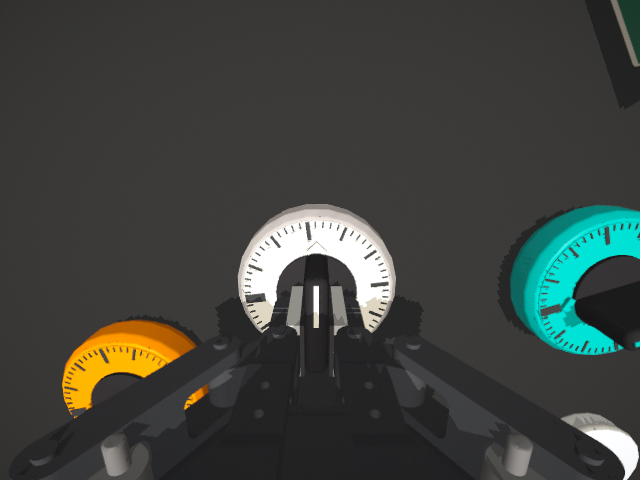

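Turned 1.44 rad so far. I'll let go, rise, swing back by half a turn for the second part-turn, and look.

Emit:
{"op": "carry_out", "data": {
  "targets": "1 0 0 0 0 0 0;1 0 0 0 0 0 0;1 0 0 0 0 0 0;1 0 0 0 0 0 0;1 0 -0.03 0 0 0 0;1 0 -0.03 0 0 -0.12 0;1 0 0 0 0 -0.12 0;1 0 0 0 0 -0.12 0;1 0 0 0 0 -0.12 0;1 0 0 0 0 -0.12 0"
}}

```text
clock: 8.43
eef_pos: [0.5172, 0.211, 0.1178]
orientation: [-1.57, 0.0, -1.546]
contact_force: [0.2, 0.5, 0.4]
width: 0.0853
```

Emit:
{"op": "carry_out", "data": {
  "targets": "1 0 0 0 0 -0.12 0;1 0 0 0 0 -0.12 0;1 0 0 0 0 -0.12 0;1 0 0 0 0 -0.12 0;1 0 0 0 0 -0.12 0;1 0 0 0 0 -0.12 0;1 0 0 0 0 -0.12 0;1 0 0 0 0 -0.12 0;1 0 0 0 0 -0.12 0;1 0 0 0 0 -0.12 0"
}}

```text
clock: 9.27
eef_pos: [0.5171, 0.2109, 0.1175]
orientation: [-1.57, -0.0, -0.346]
contact_force: [-0.4, 0.4, 1.2]
width: 0.0854
```

Emit:
{"op": "carry_out", "data": {
  "targets": "1 0 0 0 0 -0.12 0;1 0 0 0 0 -0.12 0;1 0 0 0 0 -0.12 0;1 0 0 0 0 -0.12 0;1 0 0 0 0 -0.12 0;1 0 0 0 0 -0.12 0;1 0 0 0 0 -0.12 0;1 0 0 0 0 -0.12 0;1 0 0 0 0 -0.12 0;1 0 0 0 0 -0.12 0"
}}

```text
clock: 10.1
eef_pos: [0.5171, 0.211, 0.1175]
orientation: [-1.571, -0.0, 0.854]
contact_force: [1.0, 0.0, -0.0]
width: 0.0857
```

Emit:
{"op": "carry_out", "data": {
  "targets": "1 0 0 0 0 -0.12 0;1 0 0 0 0 -0.022 0;1 0 0 0 0 0 0;1 0 0 0 0 0 0"
}}

```text
clock: 10.43
eef_pos: [0.5169, 0.2109, 0.1174]
orientation: [-1.571, -0.0, 0.987]
contact_force: [0.0, 0.5, -0.3]
width: 0.0852
```

```bash
python3 w.py w6; python3 rect.py w6 .516 .2115
```

```text
10.43 [ 0.366  0.512  1.859 -0.     0.77  -2.192] [0.5169 0.2109 0.1174] [-1.5709e+00 -1.0000e-04  9.8700e-01] 0.08521868737101995
[[0.50676708 0.19329957 0.03      ]]
((319.7784118652344, 248.43484497070312), (111.6587905883789, 117.40214538574219), 88.48161315917969) [0.51306571 0.2086652  0.03      ] [0.51569948 0.21295565 0.015     ]
```

View pics/w6.png

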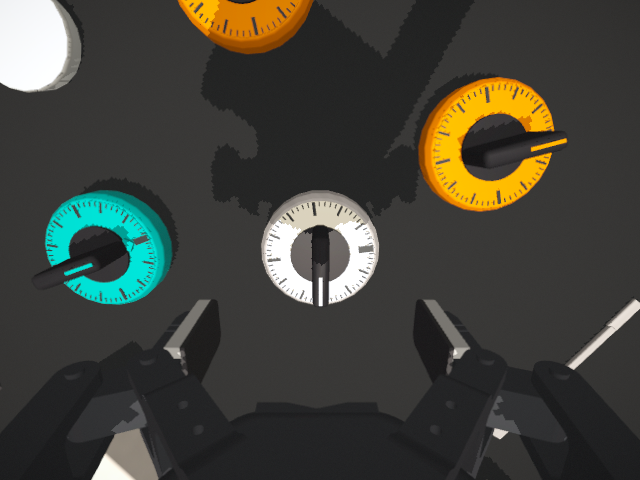

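View pics/w6_r.png

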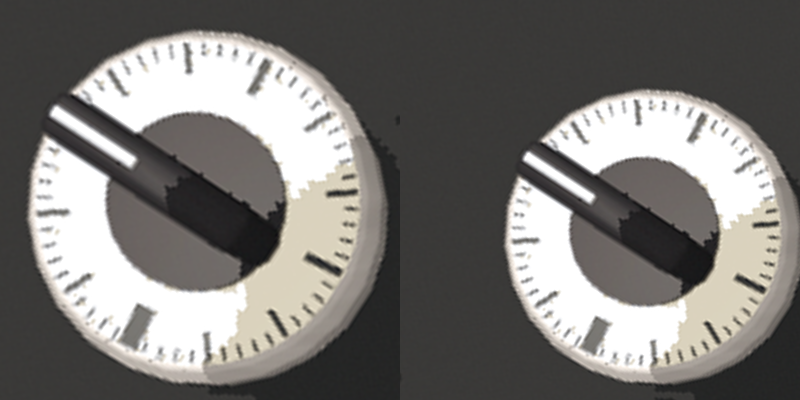

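The pointer is now at about 57°, as expected, with 1.45 rad left to go to the -26.4° tick. I'll regrip.

Emit:
{"op": "carry_out", "data": {
  "targets": "1 0 0.02 0.001 0 0 0;1 0 0.02 0 0 0 0;1 0 0.02 0 0 0 0;-1 0 0 0 0 0 0;-1 0 0 0 0 0 0;-1 0 0 0 0 0 0;-1 0 0 0 0 0 0;-1 0 0 0 0 0 0;-1 0 0 0 0 0 0;-1 0 0 0 0 0 0"
}}

```text
clock: 11.32
eef_pos: [0.5156, 0.2123, 0.0585]
orientation: [-1.57, -0.001, 0.989]
contact_force: [-6.0, 5.7, 8.1]
width: 0.0091
```

Emit:
{"op": "carry_out", "data": {
  "targets": "-1 0 0 0 0 0.06 0;-1 0 0 0 0 0.1 0;-1 0 0 0 0 0.12 0;-1 0 0 0 0 0.12 0;-1 0 0 0 0 0.12 0;-1 0 0 0 0 0.12 0;-1 0 0 0 0 0.12 0;-1 0 0 0 0 0.12 0;-1 0 0 0 0 0.12 0;-1 0 0 0 0 0.12 0"
}}

```text
clock: 12.15
eef_pos: [0.5157, 0.2118, 0.0584]
orientation: [-1.571, 0.0, -0.136]
contact_force: [-3.8, 1.6, 8.1]
width: 0.0094
```

Emit:
{"op": "carry_out", "data": {
  "targets": "-1 0 0 0 0 0.12 0;-1 0 0 0 0 0.11 0;-1 0 0 0 0 0.1 0;-1 0 0 0 0 0.1 0;-1 0 0 0 0 0 0;-1 0 0 0 0 0 0;-1 0 0 0 0 0 0"
}}

```text
clock: 12.73
eef_pos: [0.5155, 0.2115, 0.0584]
orientation: [-1.571, 0.0, -0.56]
contact_force: [-4.3, 0.5, 9.5]
width: 0.0092
```

```bash
python3 w.py w7
```

```text
12.73 [ 0.368  0.61   1.875  0.     0.657 -0.643] [0.5155 0.2115 0.0584] [-1.571e+00  5.000e-04 -5.600e-01] 0.009196639708405483
```

My row numbers added up to 1.55 instead of 1.45 rad, so the key is 0.1 rad past the mark. I'll bring it back while still gripped.

Emit:
{"op": "carry_out", "data": {
  "targets": "-1 0 0 0 0 -0.05 0;-1 0 0 0 0 -0.05 0;-1 0 0 0 0 0 0;-1 0 0 0 0 0 0"
}}

```text
clock: 13.12
eef_pos: [0.5156, 0.2115, 0.0584]
orientation: [-1.571, 0.0, -0.46]
contact_force: [-3.9, 0.6, 8.9]
width: 0.0095
```

Emit:
{"op": "carry_out", "data": {
  "targets": "1 0 0 0 0 0 0;1 0 0 0 0 0 0;1 0 0 0 0 0 0;1 0 0 0 0 0 0;1 0 0 0 0 0 0;1 0.02 -0.03 0 0 0 0;1 0.03 -0.03 0 0 0 0;1 0.01 -0.03 0 0 0 0;1 0 0 0 0 0 0;1 0 0 0 0 0 0"
}}

```text
clock: 13.95
eef_pos: [0.5709, 0.185, 0.1486]
orientation: [-1.568, -0.003, -0.461]
contact_force: [-0.7, 1.2, -1.0]
width: 0.0857
```

```bash
python3 w.py w8;python3 rect.py w8 .516 .2115
```

```text
13.95 [ 0.294  0.513  1.754  0.     0.871 -0.816] [0.5709 0.185  0.1486] [-1.5679 -0.003  -0.4609] 0.08566828924215816
[[0.56023739 0.18948372 0.03      ]]
((315.06402587890625, 152.90040588378906), (111.27630615234375, 113.84796905517578), 166.52639770507812) [0.51296162 0.21302974 0.03      ] [0.51355999 0.21272056 0.015     ]
```

View pics/w8_r.png

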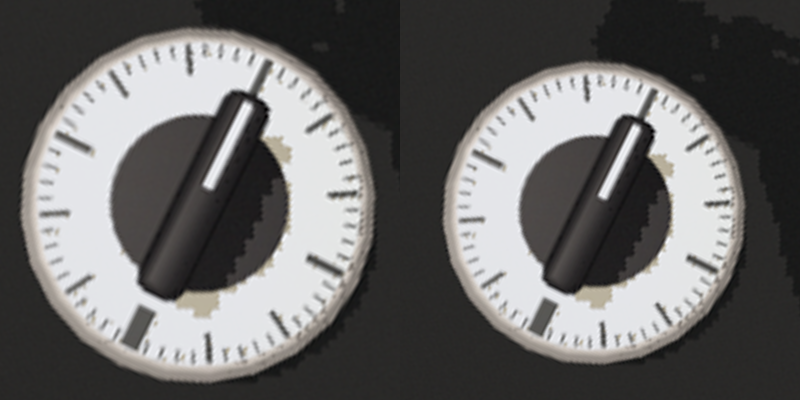

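```bash
cat > ang.py <<'E'
import sys,pickle
from rect import *
from scipy import ndimage
w=pickle.load(open(sys.argv[1]+'.pkl','rb'))
def pca(m):
    y,x=np.nonzero(m);p=np.c_[-y,-x].astype(float);c=p.mean(0);e,v=np.linalg.eigh(np.cov((p-c).T));d=v[:,1];return c,np.degrees(np.arctan2(d[1],d[0])),len(p),np.sqrt(e)
n=1000;k=.09/n
r=rect(w,.516,.2115,.066,n=n).min(2); yy,xx=np.mgrid[:n,:n];rad=np.hypot(yy-n/2,xx-n/2)*k
# stripe: bright comp surrounded by black, small area
l,c=ndimage.label(r>140)
for i in range(1,c+1):
    m=l==i
    if 400<m.sum()<8000 and rad[m].min()<.012:
        q=pca(m);print('stripe',q[1:], 'centre mm',(q[0]+n/2)*k*1e3)
g=rect(w,.516,.2115,.03,n=n).min(2); l,c=ndimage.label((g<150)&(rad>.024)&(rad<.0385))
for i in range(1,c+1):
    m=l==i
    if m.sum()>500:
        q=pca(m);cm=(q[0]+n/2)*k*1e3;print('mark',q[2],cm.round(1),'axis',q[1].round(1),'polar',np.degrees(np.arctan2(cm[1],cm[0])).round(1))
E
python3 ang.py w8; echo; python3 ang.py w2
```

```text
stripe (np.float64(153.7573487318898), 4861, array([ 6.92418214, 58.14278913])) centre mm [ 8.55731331 -4.36787904]
mark 22151 [ 19.6 -13.9] axis 54.6 polar -35.2
mark 925 [31.7  2.4] axis -175.3 polar 4.4
mark 5128 [ 24.6 -12.4] axis 154.2 polar -26.7
mark 875 [26.2 18.4] axis -146.1 polar 35.1
mark 1103 [ 17.4 -27.1] axis 122.3 polar -57.3
mark 1659 [13.1 28.6] axis 63.6 polar 65.4
mark 1030 [  1.3 -32.2] axis 94.4 polar -87.8
mark 777 [-3.  32.7] axis 92.7 polar 95.3
mark 1970 [-14.9 -28.2] axis 63.2 polar -117.8
mark 864 [-19.   27.2] axis 122.9 polar 124.9
mark 5033 [-28.8  14. ] axis 153.4 polar 154.1
mark 1001 [-28. -18.] axis -147.0 polar -147.2
mark 972 [-33.4  -1.9] axis -176.2 polar -176.7

stripe (np.float64(139.09783636763996), 4689, array([ 6.73425241, 58.03959397])) centre mm [-8.62287908  7.09109405]
mark 27613 [ 14.9 -14.9] axis 50.2 polar -45.0
mark 1111 [31.8  2.4] axis -176.4 polar 4.3
mark 2266 [ 27.5 -13.7] axis 154.1 polar -26.6
mark 1044 [26.3 18.4] axis -146.7 polar 34.9
mark 2925 [ 18.2 -17.1] axis 47.7 polar -43.2
mark 1205 [ 17.6 -27.1] axis 122.9 polar -57.0
mark 1795 [13.2 28.5] axis 63.8 polar 65.2
mark 834 [  9.2 -22.9] axis -152.2 polar -68.1
mark 967 [-2.9 32.7] axis 93.8 polar 95.1
mark 2317 [-14.8 -28.3] axis 63.8 polar -117.6
mark 1112 [-18.9  27.2] axis 123.2 polar 124.7
mark 5539 [-28.7  14. ] axis 152.6 polar 154.1
mark 1172 [-27.9 -18.1] axis -145.1 polar -147.1
mark 1084 [-33.3  -1.9] axis -176.5 polar -176.7
```

The pointer axis is at -26.24° against -26.4° for the zero line, so the timer is within 0.3° of 30 min and released. Next is the heater handle.

Emit:
{"op": "carry_out", "data": {
  "targets": "1 0.007 -0.02 -0.026 0 0 0;1 0.007 -0.02 -0.026 0 0 0;1 0.007 -0.02 -0.026 0 0 0;1 0.007 -0.02 -0.026 0 0 0;1 0.007 -0.02 -0.026 0 0 0;1 0.007 -0.02 -0.026 0 0 0;1 0.007 -0.02 -0.026 0 0 0;1 0.007 -0.02 -0.026 0 0 0;1 0.007 -0.01 -0.026 0 0 0;1 0.007 0 -0.026 0 0 0"
}}

```text
clock: 14.83
eef_pos: [0.5163, -0.0797, 0.3176]
orientation: [-1.57, -0.001, -0.459]
contact_force: [0.3, -0.6, 0.1]
width: 0.0852
```

Emit:
{"op": "carry_out", "data": {
  "targets": "1 0.007 0 -0.026 0 0 0;1 0.007 0 -0.026 0 0 0;1 0.007 0 -0.026 0 0 0;1 0.007 0 -0.026 0 0 0;1 0 0 0 0 0.117 0;1 0 0 0 0 0.117 0;1 0 0 0 0 0.117 0;1 0 0 0 0 0.117 0;1 0 0 0 0 0.117 0"
}}

```text
clock: 15.58
eef_pos: [0.4944, -0.1838, 0.3146]
orientation: [-1.573, 0.003, -1.05]
contact_force: [-0.3, -1.0, -0.5]
width: 0.0857
```

Emit:
{"op": "carry_out", "data": {
  "targets": "1 0 0 0 0 0.117 0;1 0 0 0 0 0.117 0;1 0 0 0 0 0.117 0;1 0 0 0 0 0.117 0;1 0 0 0 0 0.114 0;1 0 0 0 0 0 0;1 0 0 0 0 0 0"
}}

```text
clock: 16.17
eef_pos: [0.4948, -0.1839, 0.3152]
orientation: [-1.574, 0.001, -1.623]
contact_force: [-0.9, -0.1, -0.7]
width: 0.0852
```

```bash
python3 w.py v1
```

```text
16.17 [-0.378  0.205  1.776  0.     1.164 -0.326] [ 0.4948 -0.1839  0.3152] [-1.5736e+00  1.0000e-03 -1.6229e+00] 0.08522997068498542
```

View pics/v1.png

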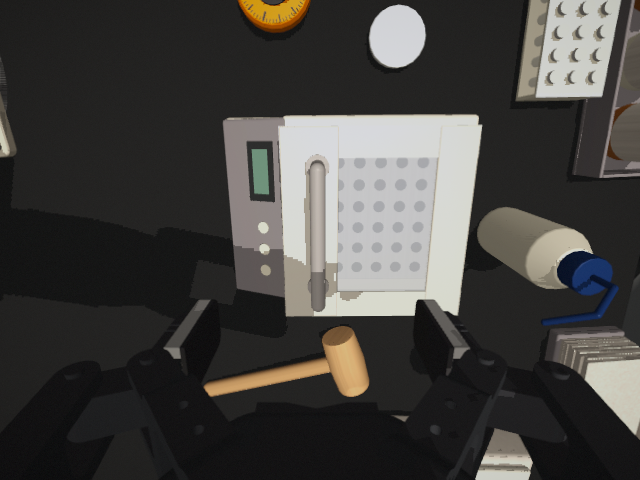

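The handle bar runs from (317,160) to (318,308), parallel to the tool's x. I'll take a second view for depth.

Emit:
{"op": "carry_out", "data": {
  "targets": "1 0.02 0 -0.035 0 0 0;1 0.02 0 -0.035 0 0 0;1 0 0 0 0 0 0;1 0 0 0 0 0 0;1 0 0 0 0 0 0"
}}

```text
clock: 16.63
eef_pos: [0.4236, -0.2207, 0.3168]
orientation: [-1.57, 0.0, -1.626]
contact_force: [-0.6, -0.1, 0.6]
width: 0.085
```

```bash
python3 w.py v2
python3 - <<'E'
from h import *
a=cv2.imread('pics/v1.png')[100:330,210:500];b=cv2.imread('pics/v2.png')[60:290,280:570]
cv2.imwrite('pics/vp.png',cv2.resize(np.hstack([a,b]),None,fx=1.37,fy=1.37,interpolation=2))
cv2.imwrite('pics/va.png',cv2.resize(a,None,fx=2.6,fy=2.6,interpolation=2))
cv2.imwrite('pics/vb.png',cv2.resize(b,None,fx=2.6,fy=2.6,interpolation=2))
E
```

```text
16.63 [-0.505  0.12   1.876  0.     1.145 -0.45 ] [ 0.4236 -0.2207  0.3168] [-1.5702  0.     -1.6259] 0.08502769165487956
```

View pics/va.png

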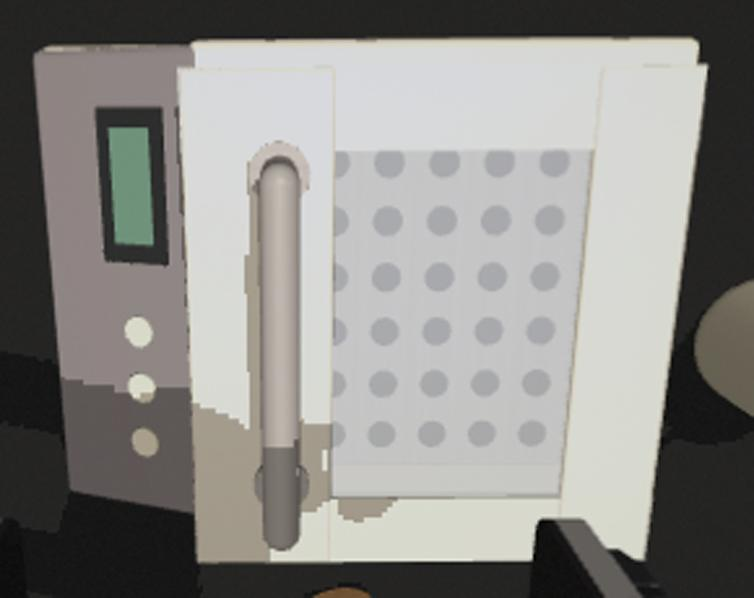

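View pics/vb.png

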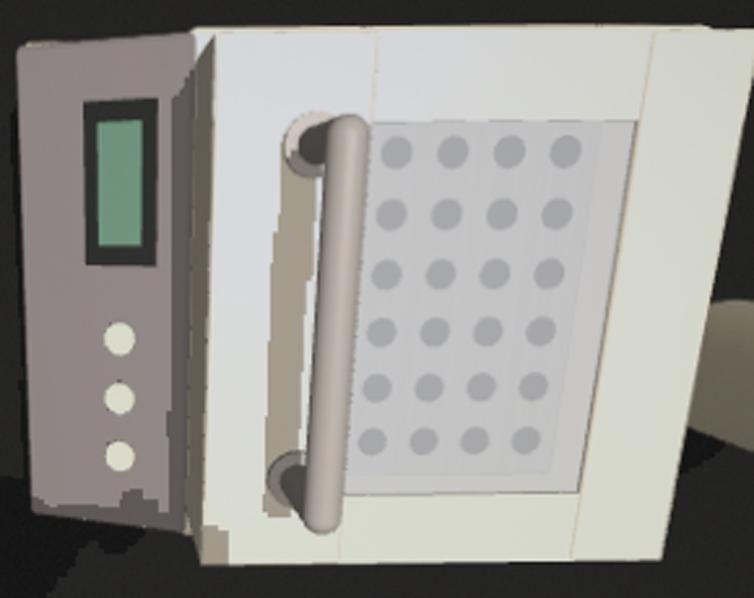

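Run:
```python
from h import *
import pickle
a=pickle.load(open('v1.pkl','rb'));b=pickle.load(open('v2.pkl','rb'));T=grab('top');S=grab('scene')
A=lambda p:(210+p[0]/2.6,100+p[1]/2.6);B=lambda p:(280+p[0]/2.6,60+p[1]/2.6)
P={}
for n,p,q in [('h+',(280,157),(349,115)),('h-',(281,550),(322,533)),('f+',(180,68),(215,33)),('r+',(707,65),(755,28)),('f-',(197,562),(203,562)),('r-',(645,562),(663,558)),('w+',(594,150),(637,121)),('w-',(560,497),(579,493))]:
    P[n],r=tri((a,A(p)),(b,B(q)));print(n,P[n].round(4),r)
m=(P['h+']+P['h-'])/2;d=P['h+']-P['h-'];print('mid',m,'len',np.linalg.norm(d),'yaw',np.arctan2(-d[0],d[1]))
for k in ('f','r'):
    e=P[k+'+']-P[k+'-'];print(k,np.linalg.norm(e),np.arctan2(-e[0],e[1]))
for s in '+-':
    e=P['r'+s]-P['f'+s];print(s,np.linalg.norm(e),np.arctan2(e[1],e[0]))
print('lid centre',(P['f+']+P['f-']+P['r+']+P['r-'])/4)
```

```text
h+ [ 0.4991 -0.1257  0.1859] [0.0008 0.0008]
h- [ 0.4929 -0.247   0.1929] [0.0001 0.0001]
f+ [ 0.468  -0.0977  0.148 ] [0.0001 0.0001]
r+ [ 0.6368 -0.1047  0.1474] [0.0007 0.0007]
f- [ 0.4604 -0.2716  0.1547] [0.0003 0.0003]
r- [ 0.6261 -0.2789  0.156 ] [0.0005 0.0005]
w+ [ 0.6014 -0.13    0.1493] [0.0001 0.0001]
w- [ 0.5953 -0.2538  0.151 ] [0.0001 0.0001]
mid [ 0.49598341 -0.18635061  0.18941471] len 0.12173275625715207 yaw -0.05092554080388865
f 0.17411307393972345 -0.04357141022235344
r 0.17480755041911292 -0.06137839107025944
+ 0.1689734569766368 -0.0410829027031357
- 0.16586804696254198 -0.04455307801359745
lid centre [ 0.5478063  -0.18822553  0.15152017]
```

Handle middle is at (0.4955, -0.187, 0.190), heater yaw about -0.05, so the hinge is at about (0.635, -0.193, 0.10). I'll come in over the bar, descend and grip.

Emit:
{"op": "carry_out", "data": {
  "targets": "1 -0.0125 0.02 0.0233 0 -0.007 0;1 -0.0125 0.02 0.0233 0 0 0;1 -0.0125 0.02 0.0233 0 0 0;1 0 0.02 0 0 0 0;1 0 0.02 0 0 0 0;1 0 0 0 0 0 0;1 0 0 0 0 0 0"
}}

```text
clock: 17.37
eef_pos: [0.4951, -0.186, 0.2159]
orientation: [-1.573, 0.001, -1.618]
contact_force: [-0.4, -0.4, 0.0]
width: 0.0857
```

```bash
python3 w.py v3
```

```text
17.37 [-0.382  0.327  1.867  0.     0.951 -0.334] [ 0.4951 -0.186   0.2159] [-1.5734e+00  1.0000e-03 -1.6183e+00] 0.08571782353178575
```

View pics/v3.png

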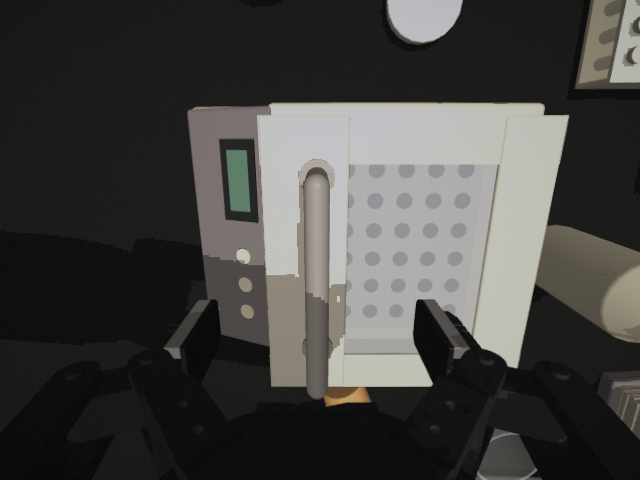

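The bar is centred at u≈317. I'll descend 28 mm and close.

Emit:
{"op": "carry_out", "data": {
  "targets": "1 0 0.014 0 0 0 0;1 0 0.014 0 0 0 0;1 0 0 0 0 0 0;-1 0 0 0 0 0 0;-1 0 0 0 0 0 0;-1 0 0 0 0 0 0;-1 0 0 0 0 0 0;-1 0 0 0 0 0 0;-1 0 0 0 0 0 0;-1 0 0 0 0 0 0",
  "grip_force": 40
}}

```text
clock: 18.25
eef_pos: [0.4951, -0.1869, 0.1893]
orientation: [-1.571, -0.0, -1.62]
contact_force: [-2.0, 0.4, 5.3]
width: 0.0103
```

```bash
python3 w.py v4; python3 -c "
from h import *
s=ctrl.sense();print(s['contact_force'],s['ft_torque'])"
```

```text
18.25 [-0.383  0.365  1.886 -0.     0.891 -0.334] [ 0.4951 -0.1869  0.1893] [-1.5709e+00 -2.0000e-04 -1.6196e+00] 0.010258001006808584
[-2.35460701 -0.1001371   5.78678348] [0.06682719 0.44502825 0.06449671]
```

View pics/v4.png

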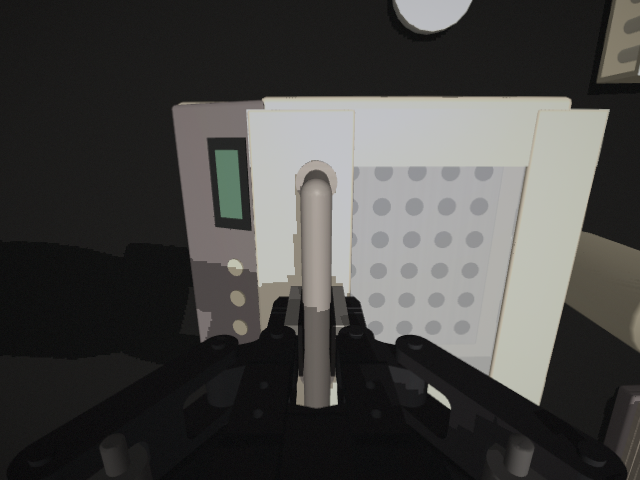

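Gripped. I'll work out the arc steps in tool axes (z = rear, -y = up).

Run:
```python
import numpy as np
th=np.array([0,.02,.05,.1,.15,.2,.25,.3,.35,.4,.45,.5,.55,.6,.65,.7,.75,.8,.85,.9,.95,1.0,1.04,1.08,1.11,1.143])
p0=np.arctan2(.09,.14);r=np.hypot(.09,.14)
x=-r*np.cos(p0+th);z=r*np.sin(p0+th)
for t,a,b in zip(th[1:],np.diff(x),-np.diff(z)): print(t,'y %.4f z %.4f'%(b,a))
```

```text
0.02 y -0.0028 z 0.0018
0.05 y -0.0041 z 0.0028
0.1 y -0.0066 z 0.0050
0.15 y -0.0064 z 0.0053
0.2 y -0.0061 z 0.0056
0.25 y -0.0058 z 0.0059
0.3 y -0.0055 z 0.0062
0.35 y -0.0052 z 0.0065
0.4 y -0.0049 z 0.0068
0.45 y -0.0045 z 0.0070
0.5 y -0.0042 z 0.0072
0.55 y -0.0038 z 0.0074
0.6 y -0.0034 z 0.0076
0.65 y -0.0030 z 0.0077
0.7 y -0.0027 z 0.0079
0.75 y -0.0023 z 0.0080
0.8 y -0.0019 z 0.0081
0.85 y -0.0014 z 0.0082
0.9 y -0.0010 z 0.0083
0.95 y -0.0006 z 0.0083
1.0 y -0.0002 z 0.0083
1.04 y 0.0001 z 0.0067
1.08 y 0.0004 z 0.0066
1.11 y 0.0005 z 0.0050
1.143 y 0.0007 z 0.0054
```

Emit:
{"op": "carry_out", "data": {
  "targets": "-1 0 -0.0028 0.0018 0 0 0;-1 0 -0.0041 0.0028 0 0 0;-1 0 -0.0066 0.005 0 0 0;-1 0 -0.0064 0.0053 0 0 0;-1 0 -0.0061 0.0056 0 0 0;-1 0 0 0 0 0 0;-1 0 0 0 0 0 0"
}}

```text
clock: 18.88
eef_pos: [0.5152, -0.1877, 0.2157]
orientation: [-1.573, 0.0, -1.619]
contact_force: [-7.4, -1.8, 3.1]
width: 0.0105
```

```bash
python3 w.py v5; python3 -c "
from h import *
s=ctrl.sense();print(s['contact_force'],s['ft_torque'])"
```

```text
18.88 [-3.710e-01  3.540e-01  1.825e+00 -1.000e-03  9.640e-01 -3.220e-01] [ 0.5152 -0.1877  0.2157] [-1.5729e+00  1.0000e-04 -1.6194e+00] 0.01050516624927911
[-7.821919   -1.17701662  4.0130329 ] [-0.15835601  1.31168315  0.05676565]
```

View pics/v5.png

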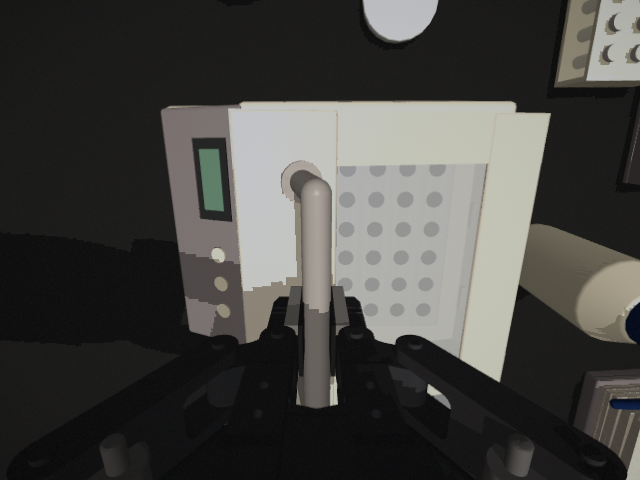

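The lid is following, with its near edge shifted and the post now visible. Continuing in steps.

Emit:
{"op": "carry_out", "data": {
  "targets": "-1 0 -0.0058 0.0059 0 0 0;-1 0 -0.0055 0.0062 0 0 0;-1 0 -0.0052 0.0065 0 0 0;-1 0 -0.0049 0.0068 0 0 0;-1 0 0 0 0 0 0;-1 0 0 0 0 0 0"
}}

```text
clock: 19.43
eef_pos: [0.541, -0.1889, 0.238]
orientation: [-1.572, 0.0, -1.62]
contact_force: [-9.6, 0.1, 9.4]
width: 0.0105
```

Emit:
{"op": "carry_out", "data": {
  "targets": "-1 0 -0.0045 0.007 0 0 0;-1 0 -0.0042 0.0072 0 0 0;-1 0 -0.0038 0.0074 0 0 0;-1 0 -0.0034 0.0076 0 0 0;-1 0 0 0 0 0 0;-1 0 0 0 0 0 0;-1 0 0 0 0 0 0"
}}

```text
clock: 20.02
eef_pos: [0.5714, -0.1903, 0.2545]
orientation: [-1.568, -0.0, -1.62]
contact_force: [-4.9, 1.1, 9.8]
width: 0.0102
```

```bash
python3 w.py v6
python3 - <<'E'
from h import *
s=ctrl.sense();print(s['contact_force'],s['ft_torque'])
S=grab('scene');cv2.imwrite('pics/s6.png',cv2.resize(S['im'][90:290,180:440],None,fx=3,fy=3,interpolation=2))
E
```

```text
20.02 [-3.420e-01  3.820e-01  1.678e+00  1.000e-03  1.079e+00 -2.930e-01] [ 0.5714 -0.1903  0.2545] [-1.5682e+00 -1.0000e-04 -1.6197e+00] 0.010169557822539707
[-4.32966109  2.22363444  9.67148593] [ 0.16842546  0.67429317 -0.01030007]
```

View pics/s6.png

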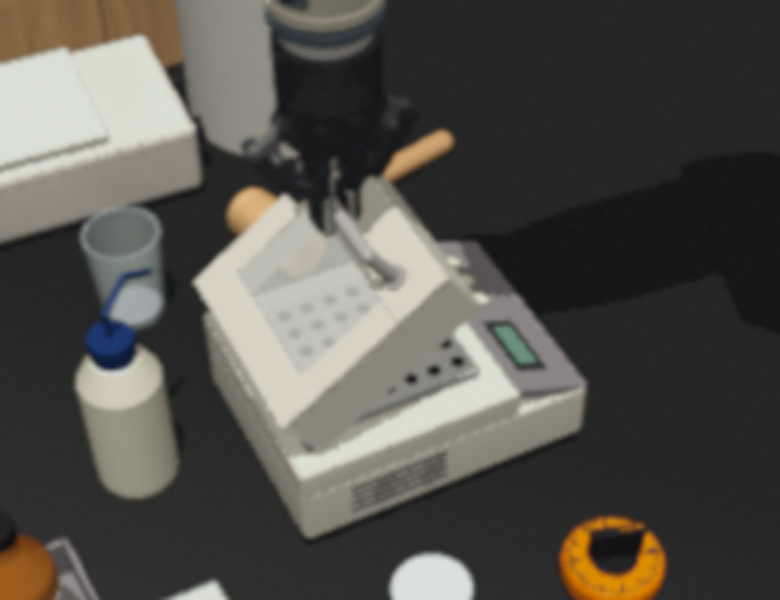

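View pics/v6.png

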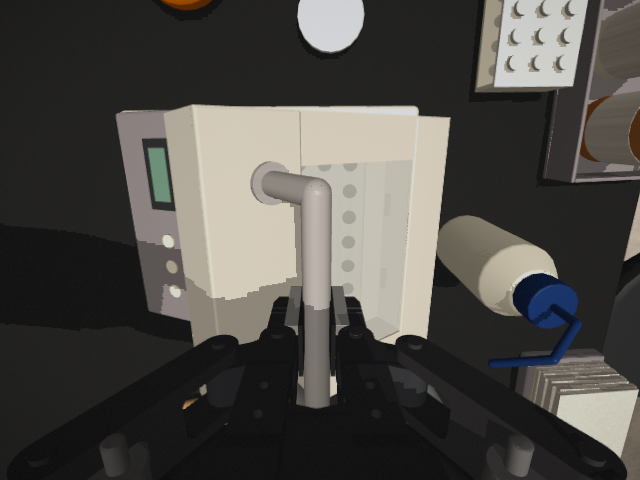

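The lid is about 35° open, and the wash bottle's spout is well clear. I'll fit the hinge from the arc.

Run:
```python
import numpy as np
from scipy.optimize import least_squares
P=np.array([[.4951,-.1869,.1893],[.5152,-.1877,.2157],[.541,-.1889,.238],[.5714,-.1903,.2545]])
Q=np.c_[(P[:,:2]-P[0,:2])@[.9988,-.049],P[:,2]]; r=np.hypot(.09,.14)
f=least_squares(lambda c:np.hypot(*(Q-c).T)-r,[.14,.1]);print(f.x,f.fun)
for c in (f.x,[.14,.1]):
    d=Q-c;print(np.arctan2(d[:,1],-d[:,0])-np.arctan2(.09,.14))
```

```text
[0.14114627 0.10132186] [-1.12931990e-04  9.28240179e-05  1.33905314e-04 -1.23658568e-04]
[-0.01395306  0.18580657  0.39105113  0.59941149]
[-0.00354596  0.1962986   0.40120732  0.60881133]
```

Emit:
{"op": "carry_out", "data": {
  "targets": "-1 0 -0.003 0.0077 0 0 0;-1 0 -0.0027 0.0079 0 0 0;-1 0 -0.0023 0.008 0 0 0;-1 0 -0.0019 0.0081 0 0 0;-1 0 0 0 0 0 0;-1 0 0 0 0 0 0;-1 0 0 0 0 0 0"
}}

```text
clock: 20.7
eef_pos: [0.6028, -0.1917, 0.2636]
orientation: [-1.569, 0.0, -1.62]
contact_force: [-4.3, 1.5, 7.0]
width: 0.0106
```

Emit:
{"op": "carry_out", "data": {
  "targets": "-1 0 -0.0014 0.0082 0 0 0;-1 0 -0.001 0.0083 0 0 0;-1 0 -0.0006 0.0083 0 0 0;-1 0 -0.0002 0.0083 0 0 0;-1 0 0 0 0 0 0;-1 0 0 0 0 0 0;-1 0 0 0 0 0 0"
}}

```text
clock: 21.28
eef_pos: [0.6357, -0.1933, 0.2659]
orientation: [-1.569, 0.0, -1.62]
contact_force: [-1.7, 2.6, 5.7]
width: 0.0106
```

```bash
python3 w.py v7
python3 - <<'E'
from h import *
s=ctrl.sense();print(s['contact_force'],s['ft_torque'])
S=grab('scene');cv2.imwrite('pics/s7.png',cv2.resize(S['im'][90:290,180:440],None,fx=3,fy=3,interpolation=2))
E
```

```text
21.28 [-3.130e-01  4.630e-01  1.523e+00  1.000e-03  1.155e+00 -2.650e-01] [ 0.6357 -0.1933  0.2659] [-1.5694e+00  4.0000e-04 -1.6195e+00] 0.010622338612352095
[-2.02596427  2.97784454  6.61030674] [0.48633244 0.56345529 0.06518032]
```

View pics/s7.png

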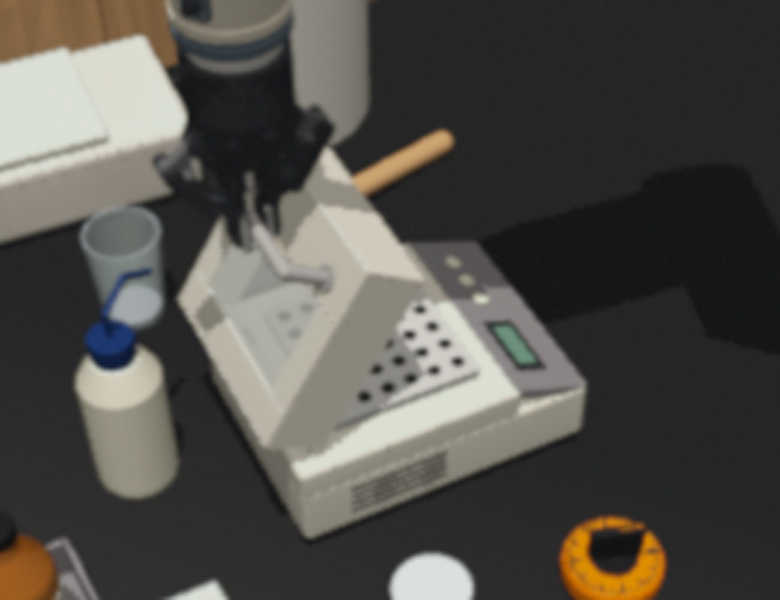

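View pics/v7.png

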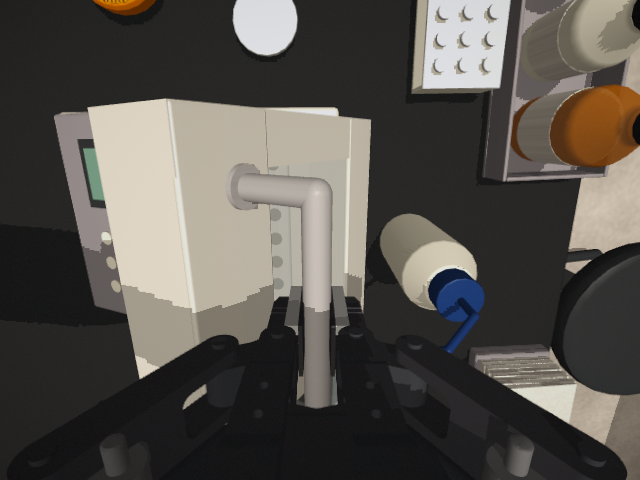

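```bash
cat > fit.py <<'E'
import numpy as np
from scipy.optimize import least_squares
P=np.array([[.4951,-.1869,.1893],[.5152,-.1877,.2157],[.541,-.1889,.238],[.5714,-.1903,.2545],[.6028,-.1917,.2636],[.6357,-.1933,.2659]])
import sys
if len(sys.argv)>1:P=np.vstack([P,[float(a) for a in sys.argv[1:4]]])
Q=np.c_[(P[:,:2]-P[0,:2])@[.9988,-.049],P[:,2]]; r=np.hypot(.09,.14);p0=np.arctan2(.09,.14)
print(Q[-1])
def th(c):d=Q-c;return np.arctan2(d[:,1],-d[:,0])-p0
f=least_squares(lambda c:np.hypot(*(Q-c).T)-r,[.14,.1]);print(f.x,f.fun.round(5),th(f.x).round(4))
f=least_squares(lambda c:np.hypot(*(Q-c[:2]).T)-c[2],[.14,.1,r]);print(f.x,f.fun.round(5),th(f.x[:2]).round(4))
# bar offset in tool y (v) from TCP as unknown is absorbed in centre z; force theta0=0
f=least_squares(lambda c:np.r_[np.hypot(*(Q-c[:2]).T)-r,.166*th(c[:2])[0]],[.14,.1]);print(f.x,f.fun.round(5),th(f.x[:2]).round(4))
E
python3 fit.py
```

```text
[0.14074488 0.2659    ]
[0.1398903  0.10012895] [-5.4e-04  1.0e-05  4.0e-04  4.9e-04  1.6e-04 -6.6e-04] [-0.0038  0.1962  0.4013  0.6091  0.8057  1.0046]
[0.13587907 0.10748067 0.15855133] [ 6.e-05 -8.e-05 -5.e-05  5.e-05  7.e-05 -6.e-05] [-0.0293  0.1804  0.3961  0.6149  0.8215  1.0302]
[0.1395673  0.09992407] [-7.0e-04 -8.0e-05  3.9e-04  5.6e-04  3.0e-04 -4.5e-04 -2.9e-04] [-0.0018  0.1984  0.4036  0.6114  0.8078  1.0066]
```

Hinge and radius from the text fit to within 0.7 mm. A free-radius fit gives a reading 0.025 rad higher, so I'll go most of the way and check the angle by camera.

Emit:
{"op": "carry_out", "data": {
  "targets": "-1 0 0.0003 0.0067 0 0 0;-1 0 0.0004 0.0066 0 0 0;-1 0 0.0005 0.005 0 0 0;-1 0 0 0 0 0 0;-1 0 0 0 0 0 0;-1 0 0 0 0 0 0"
}}

```text
clock: 21.88
eef_pos: [0.6539, -0.1941, 0.2641]
orientation: [-1.57, 0.001, -1.62]
contact_force: [-0.0, 4.5, 4.9]
width: 0.0101
```

```bash
python3 w.py v8
python3 - <<'E'
from h import *
import pickle
s=ctrl.sense();print(s['contact_force'],s['ft_torque'],s['eef_pos'])
S=grab('scene');T=grab('top');pickle.dump((S,T),open('st8.pkl','wb'))
cv2.imwrite('pics/s8.png',cv2.resize(S['im'][110:260,220:390],None,fx=4.5,fy=4,interpolation=2))
cv2.imwrite('pics/t8.png',cv2.resize(T['im'][170:310,330:450],None,fx=4,fy=4,interpolation=2))
E
```

```text
21.88 [-3.060e-01  4.910e-01  1.481e+00  1.000e-03  1.169e+00 -2.580e-01] [ 0.6539 -0.1941  0.2641] [-1.5699e+00  6.0000e-04 -1.6196e+00] 0.01006725006378366
[-0.02111019  4.79228218  5.6361013 ] [0.64410795 0.40695973 0.0632125 ] [ 0.65380722 -0.19408585  0.26413915]
```

View pics/s8.png

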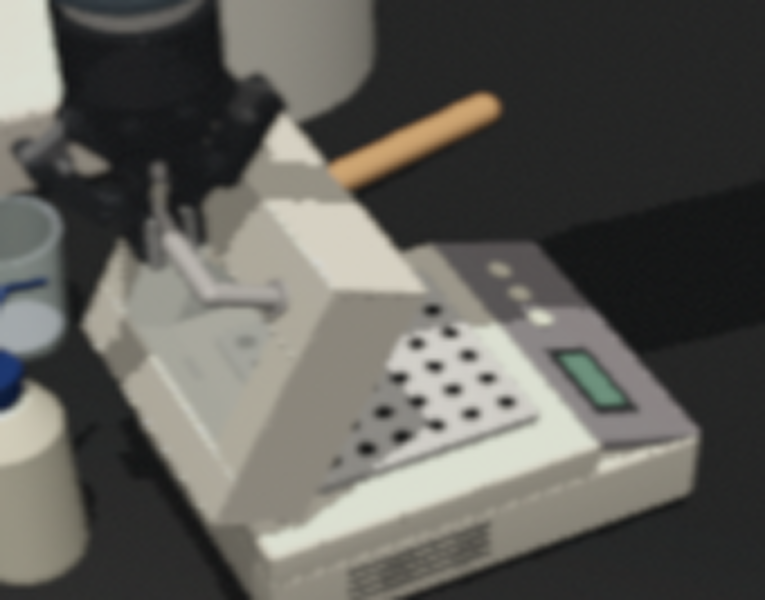

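View pics/t8.png

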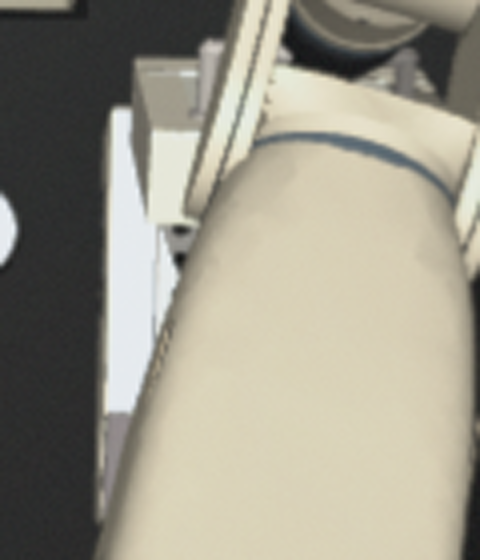

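View pics/v8.png

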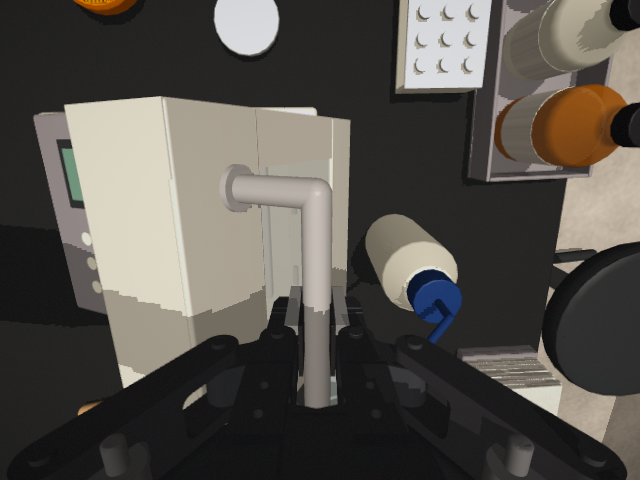

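```bash
cat > lid.py <<'E'
from h import *
import pickle
w=pickle.load(open('v8.pkl','rb'));S,T=pickle.load(open('st8.pkl','rb'))
sp=lambda p:(220+p[0]/4.5,110+p[1]/4)
W={'ft':(163,97),'fb':(67,105),'rt':(350,120)};C={'ft':(333,295),'fb':(425,292),'rt':(222,515)}
xh=np.array([.9988,-.049]);yh=np.array([.049,.9988]);h0=np.array([.4951,-.1869])
P={}
for k in W:
    p,r=tri((w,W[k]),(S,sp(C[k])));P[k]=np.array([(p[:2]-h0)@xh,p[2]]);print(k,p.round(4),r,P[k].round(4),'y',((p[:2]-h0)@yh).round(4))
def onside(c,uv,yo):
    o,v=ray(c,uv);n=np.array([*yh,0]);t=(yo-(o[:2]-h0)@yh)/(v@n);p=o+t*v;return np.array([(p[:2]-h0)@xh,p[2]])
def a(u,v):d=v-u;return np.arctan2(d[1],d[0])
print('tri: top edge',np.pi-a(P['rt'],P['ft']),'front',a(P['fb'],P['ft']))
for yo in (.086,.088,.090):
    Q={k:onside(S,sp(C[k]),yo) for k in C};print(yo,{k:v.round(4) for k,v in Q.items()},'top',np.pi-a(Q['rt'],Q['ft']),'front',a(Q['fb'],Q['ft']),np.linalg.norm(Q['rt']-Q['ft']))
E
python3 lid.py
```

```text
ft [ 0.6097 -0.104   0.273 ] [0.0011 0.0011] [0.1104 0.273 ] y 0.0884
fb [ 0.5633 -0.1021  0.2539] [0.0003 0.0003] [0.0639 0.2539] y 0.088
rt [ 0.6805 -0.1067  0.1329] [0.0026 0.0026] [0.1813 0.1329] y 0.0892
tri: top edge 1.102292008623892 front 0.3905750438364477
0.086 {'ft': array([0.1104, 0.27  ]), 'fb': array([0.0632, 0.2515]), 'rt': array([0.1776, 0.1274])} top 1.130196115666401 front 0.3730319857864249 0.1575768319211655
0.088 {'ft': array([0.1112, 0.2721]), 'fb': array([0.0641, 0.2536]), 'rt': array([0.1782, 0.1299])} top 1.1301961156664007 front 0.37303198578642405 0.1571321368583751
0.09 {'ft': array([0.112 , 0.2742]), 'fb': array([0.0651, 0.2558]), 'rt': array([0.1789, 0.1325])} top 1.130196115666401 front 0.3730319857864212 0.1566874417955846
```

The jaw x-position (not affected by creep of the bar along the pads) gives 1.114 rad, and the lid-corner triangulation gives about 1.11. Going 5 mm further rearward should give 1.143. I'll also ease off the sideways force by 1 mm.

Emit:
{"op": "carry_out", "data": {
  "targets": "-1 -0.0005 0.0003 0.0025 0 0 0;-1 -0.0005 0.0003 0.0025 0 0 0;-1 0 0 0 0 0 0;-1 0 0 0 0 0 0;-1 0 0 0 0 0 0;-1 0 0 0 0 0 0"
}}

```text
clock: 22.53
eef_pos: [0.6583, -0.1942, 0.2633]
orientation: [-1.571, -0.0, -1.62]
contact_force: [0.1, -1.8, 3.3]
width: 0.0105
```

```bash
python3 w.py v9
python3 - <<'E'
from h import *
import pickle
s=ctrl.sense();p=s['eef_pos'];print(s['contact_force'],s['ft_torque'],p)
x=(p[:2]-[.4951,-.1869])@[.9988,-.049];r=np.hypot(.09,.14)
print('heater x',x,'theta',[np.arccos(-(x-h)/r)-np.arctan2(.09,.14) for h in (.139,.14,.141)])
S=grab('scene');T=grab('top');pickle.dump((S,T),open('st9.pkl','wb'))
cv2.imwrite('pics/s9.png',cv2.resize(S['im'][110:260,220:390],None,fx=4.5,fy=4,interpolation=2))
E
```

```text
22.53 [-0.304  0.499  1.471 -0.     1.172 -0.255] [ 0.6583 -0.1942  0.2633] [-1.5705e+00 -4.0000e-04 -1.6200e+00] 0.010464977148705314
[-0.02451079 -1.23792347  1.59040159] [-0.24831698  0.12672686 -0.00254955] [ 0.65823504 -0.19413825  0.26325607]
heater x 0.16329394945452488 theta [np.float64(1.1459504267611624), np.float64(1.1398796394881714), np.float64(1.1338140572475237)]
```

View pics/s9.png

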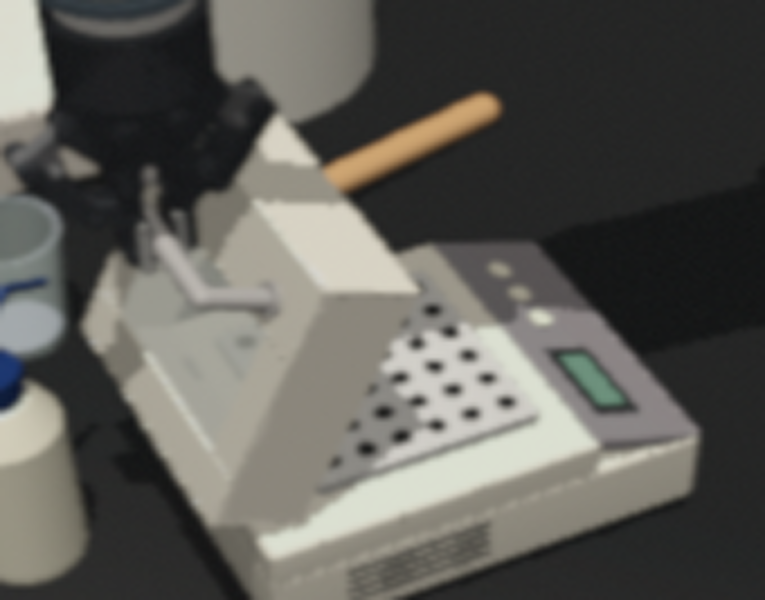

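View pics/v9.png

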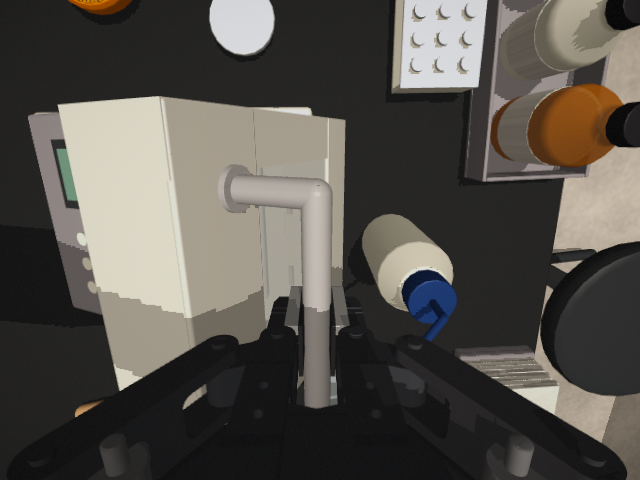

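Emit:
{"op": "carry_out", "data": {
  "targets": "-1 0 0 0.0005 0 0 0;-1 0 0 0 0 0 0;-1 0 0 0 0 0 0;-1 0 0 0 0 0 0;-1 0 0 0 0 0 0;-1 0 0 0 0 0 0;-1 0 0 0 0 0 0;-1 0 0 0 0 0 0;-1 0 0 0 0 0 0;-1 0 0 0 0 0 0"
}}

```text
clock: 23.52
eef_pos: [0.6586, -0.1941, 0.2632]
orientation: [-1.571, -0.0, -1.62]
contact_force: [-1.4, -5.8, 1.1]
width: 0.0102
```

```bash
python3 w.py va
python3 - <<'E'
from h import *
import pickle
w=pickle.load(open('v9.pkl','rb'));S,T=pickle.load(open('st9.pkl','rb'))
p,r=tri((w,(161,97)),(S,(220+323/4.5,110+293/4)));x=(p[:2]-[.4951,-.1869])@[.9988,-.049]
print(p,r,'theta corner',np.arctan2(p[2]-.1,.14-x)-np.arctan2(.052,.172))
s=ctrl.sense();p=s['eef_pos'];x=(p[:2]-[.4951,-.1869])@[.9988,-.049];print(s['contact_force'],x,np.arccos(-(x-.14)/.16643)-.5715, s['qd'].round(4))
S=grab('scene');cv2.imwrite('pics/send.png',S['im'])
E
```

```text
23.52 [-3.040e-01  4.990e-01  1.470e+00 -1.000e-03  1.173e+00 -2.540e-01] [ 0.6586 -0.1941  0.2632] [-1.5711e+00 -4.0000e-04 -1.6199e+00] 0.010166428466369693
[ 0.61481038 -0.10449272  0.27613918] [0.0007 0.0007] theta corner 1.1391598029812924
[-1.80760101 -5.10209227  0.58735478] 0.1636103719293575 1.1416402081279227 [ 0.0007 -0.0008 -0.0004 -0.0004  0.001  -0.001 ]
```

View pics/send.png

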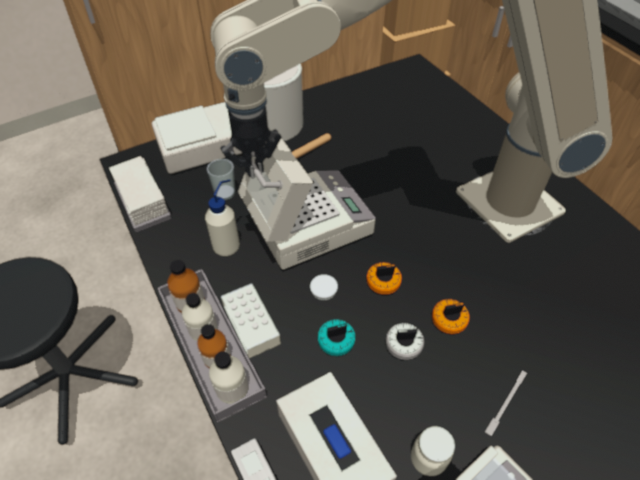

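Both estimates agree, at 1.139 and 1.142 rad, and the bench is undisturbed. One more rest to confirm it holds still.

Emit:
{"op": "carry_out", "data": {
  "targets": "-1 0 0 0 0 0 0;-1 0 0 0 0 0 0;-1 0 0 0 0 0 0;-1 0 0 0 0 0 0;-1 0 0 0 0 0 0;-1 0 0 0 0 0 0;-1 0 0 0 0 0 0;-1 0 0 0 0 0 0;-1 0 0 0 0 0 0;-1 0 0 0 0 0 0"
}}

```text
clock: 24.45
eef_pos: [0.6586, -0.1941, 0.2633]
orientation: [-1.571, -0.0, -1.62]
contact_force: [-1.0, -4.7, -0.1]
width: 0.0103
```

```bash
python3 w.py vb
python3 - <<'E'
from workcell import ctrl
import cv2
s=ctrl.sense();print(s['contact_force'],s['ft_torque'])
a=cv2.imread('pics/va.png').astype(int);b=cv2.imread('pics/vb.png').astype(int);print('image diff',(abs(a-b).max(2)>25).mean())
E
```

```text
24.45 [-3.040e-01  4.990e-01  1.470e+00 -1.000e-03  1.173e+00 -2.540e-01] [ 0.6586 -0.1941  0.2633] [-1.5711e+00 -5.0000e-04 -1.6199e+00] 0.010335749111100231
[-0.54321594 -5.19712067  0.15781476] [-0.73899119  0.30479913  0.0936491 ]
image diff 3.255208333333333e-05
```

Still and steady. Handing in.

```bash
python3 -c "
from workcell import ctrl
print(ctrl.close_job())"
```

```text
the job is handed in; nothing more can be done
None
```

The timer is wound to 30 minutes and released, and the gripper is holding the lid still at its balance point. The job was handed in at about 24.5 s.

- **Timer:** I wound the white timer clockwise in two part-turns. The second went about 0.1 rad too far because I added up my move rows wrongly. I turned it back while still gripped, then let go. The last wrist picture showed the pointer within about 0.3° of the 30 min tick.
- **Lid:** I gripped the bar at mid-length and lifted it along its arc without going past the balance point. The jaw position gives 1.142 rad and the lid's front corner, measured from two views, gives 1.139; the target is 1.143. Over the last second the pose did not change and the wrist view stayed the same, with about 5 N of sideways force remaining.
- **Checks that disagreed:** A circle fit with the radius left free read about 0.03 rad higher. I put that down to the bar creeping along the pads and relied on the radius given in the text. An earlier camera estimate from the short front edge of the lid also read about 0.07–0.08 rad high, and I dropped it as too coarse.
- **Other things:** In the last scene picture, nothing else on the bench appeared to have moved.

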